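# Load, stopper and index the sample flasks

## Task

Stand every amber flask upright in a pocket of the rotary table, fully down inside the pocket's ring, and close each one with a black rubber stopper set straight and fully home, its flange resting on the rim. Only when all are loaded and closed, turn the table by its post one click counter-clockwise (seen from above), so that it rests in the next detent with every flask still in its pocket and closed. Set the glass down gently, never tip a flask over, and do not shift the jar, dishes, bottle or beaker standing around.

Things in the scene. Friction and masses are not known exactly. Their poses are not given: they have to be found in the camera images.
- flask0: amber glass flask, loose, round about its z axis, may be absent (2 or 3 are present). 110 mm tall: foot diameter 80 up to 26 mm, conical shoulder from 26 to 62 mm, straight neck of outer diameter 57 from 62 to 110 mm, the mouth 49 mm wide inside and 38 mm deep. 130 to 210 g. Origin: centre of the underside, z up its axis; starts upright on the bench
- flask1: amber glass flask, loose, round about its z axis, may be absent (2 or 3 are present). 110 mm tall: foot diameter 80 up to 26 mm, conical shoulder from 26 to 62 mm, straight neck of outer diameter 57 from 62 to 110 mm, the mouth 49 mm wide inside and 38 mm deep. 130 to 210 g. Origin: centre of the underside, z up its axis; starts upright on the bench
- flask2: amber glass flask, loose, round about its z axis, may be absent (2 or 3 are present). 110 mm tall: foot diameter 80 up to 26 mm, conical shoulder from 26 to 62 mm, straight neck of outer diameter 57 from 62 to 110 mm, the mouth 49 mm wide inside and 38 mm deep. 130 to 210 g. Origin: centre of the underside, z up its axis; starts upright on the bench
- stopper0: black rubber stopper, loose, round, 54 mm tall: weighted plug tapering from 36 mm diameter at the foot to 45 at 20 mm up, flange of diameter 60 from 20 to 24 mm, plain grip of diameter 22 from 24 to 54 mm. 60-105 g. All three alike; one may be spare. Origin: centre of the foot, z up. Starts upright on the bench. Fully home its flange lies on the rim and its origin is 90 mm above the flask's
- stopper1: black rubber stopper, loose, round, 54 mm tall: weighted plug tapering from 36 mm diameter at the foot to 45 at 20 mm up, flange of diameter 60 from 20 to 24 mm, plain grip of diameter 22 from 24 to 54 mm. 60-105 g. All three alike; one may be spare. Origin: centre of the foot, z up. Starts upright on the bench. Fully home its flange lies on the rim and its origin is 90 mm above the flask's
- stopper2: black rubber stopper, loose, round, 54 mm tall: weighted plug tapering from 36 mm diameter at the foot to 45 at 20 mm up, flange of diameter 60 from 20 to 24 mm, plain grip of diameter 22 from 24 to 54 mm. 60-105 g. All three alike; one may be spare. Origin: centre of the foot, z up. Starts upright on the bench. Fully home its flange lies on the rim and its origin is 90 mm above the flask's
- turntable: fixed round base of the rotary table, diameter 250 mm, 20 mm high, grey; it carries an aluminium turning disc of diameter 310 mm, its top 32 mm above the bench. Origin: on the bench, on the turning axis (vertical). Place and yaw differ from start to start; a dark plunger block sticks out of it
- index (a joint): angle of the turning disc in rad, growing counter-clockwise seen from above. Sprung detents (clicks) at 0 (where it starts), 1.571 and 3.142; between them it springs towards the nearer one, with up to about 0.6 N m (some 6 N at the post); no further travel beyond 0.12 rad outside them
- pocket0 (a point): centre of the floor of a flask pocket on the turning disc, 100 mm from the turning axis, 32 mm above the bench; a ring lip of inner diameter 86 and outer 94 mm, 10 mm high, surrounds it. The three pockets and the post lie 90 degrees apart; the pockets are alike and any flask may use any
- pocket1 (a point): centre of the floor of a flask pocket on the turning disc, 100 mm from the turning axis, 32 mm above the bench; a ring lip of inner diameter 86 and outer 94 mm, 10 mm high, surrounds it. The three pockets and the post lie 90 degrees apart; the pockets are alike and any flask may use any
- pocket2 (a point): centre of the floor of a flask pocket on the turning disc, 100 mm from the turning axis, 32 mm above the bench; a ring lip of inner diameter 86 and outer 94 mm, 10 mm high, surrounds it. The three pockets and the post lie 90 degrees apart; the pockets are alike and any flask may use any
- post_top (a point): centre of the top of the upright steel turning post on the disc, diameter 18 mm, standing from 32 to 122 mm above the bench, 110 mm from the turning axis; move it round the axis to turn the disc
- jar: bystander: closed jar with a paper label, diameter 60, 60 mm tall, loose, stands among flasks and stoppers. Origin: centre of the underside
- dishes: bystander: stack of white culture dishes, diameter 68, 26 mm tall, loose, stands among flasks and stoppers. Origin: centre of the underside
- bottle: bystander: white sample bottle with a red cap, diameter 68, 150 mm tall, loose, to the left near the robot. Origin: centre of the underside
- beaker: bystander: clear beaker, diameter 72, 75 mm tall, loose, at the back. Origin: centre of the underside
Things that resemble listed ones, but are neither listed nor needed, are in the scene too. What is shaped like the flask2 but blue or yellow is not meant.

How it is judged:
On the way:
1. with the table still in its first detent, every flask stands in a pocket and is closed with a stopper (((horizontal distance between flask0 and pocket0 below 0.006 m and z of flask0 in the frame of pocket0 between -0.004 and 0.004 m) or (horizontal distance between flask0 and pocket1 below 0.006 m and z of flask0 in the frame of pocket1 between -0.004 and 0.004 m) or (horizontal distance between flask0 and pocket2 below 0.006 m and z of flask0 in the frame of pocket2 between -0.004 and 0.004 m)) and angle between each of flask0, flask1, flask2's own z axis and vertical below 0.08 rad and ((horizontal distance between stopper0 and flask0 below 0.006 m and z of stopper0 in the frame of flask0 between 0.0865 and 0.0935 m and angle between the z axis of stopper0 and the z axis of flask0, either way round below 0.08 rad) or (horizontal distance between stopper1 and flask0 below 0.006 m and z of stopper1 in the frame of flask0 between 0.0865 and 0.0935 m and angle between the z axis of stopper1 and the z axis of flask0, either way round below 0.08 rad) or (horizontal distance between stopper2 and flask0 below 0.006 m and z of stopper2 in the frame of flask0 between 0.0865 and 0.0935 m and angle between the z axis of stopper2 and the z axis of flask0, either way round below 0.08 rad)) and ((horizontal distance between flask1 and pocket0 below 0.006 m and z of flask1 in the frame of pocket0 between -0.004 and 0.004 m) or (horizontal distance between flask1 and pocket1 below 0.006 m and z of flask1 in the frame of pocket1 between -0.004 and 0.004 m) or (horizontal distance between flask1 and pocket2 below 0.006 m and z of flask1 in the frame of pocket2 between -0.004 and 0.004 m)) and ((horizontal distance between stopper0 and flask1 below 0.006 m and z of stopper0 in the frame of flask1 between 0.0865 and 0.0935 m and angle between the z axis of stopper0 and the z axis of flask1, either way round below 0.08 rad) or (horizontal distance between stopper1 and flask1 below 0.006 m and z of stopper1 in the frame of flask1 between 0.0865 and 0.0935 m and angle between the z axis of stopper1 and the z axis of flask1, either way round below 0.08 rad) or (horizontal distance between stopper2 and flask1 below 0.006 m and z of stopper2 in the frame of flask1 between 0.0865 and 0.0935 m and angle between the z axis of stopper2 and the z axis of flask1, either way round below 0.08 rad)) and ((horizontal distance between flask2 and pocket0 below 0.006 m and z of flask2 in the frame of pocket0 between -0.004 and 0.004 m) or (horizontal distance between flask2 and pocket1 below 0.006 m and z of flask2 in the frame of pocket1 between -0.004 and 0.004 m) or (horizontal distance between flask2 and pocket2 below 0.006 m and z of flask2 in the frame of pocket2 between -0.004 and 0.004 m)) and ((horizontal distance between stopper0 and flask2 below 0.006 m and z of stopper0 in the frame of flask2 between 0.0865 and 0.0935 m and angle between the z axis of stopper0 and the z axis of flask2, either way round below 0.08 rad) or (horizontal distance between stopper1 and flask2 below 0.006 m and z of stopper1 in the frame of flask2 between 0.0865 and 0.0935 m and angle between the z axis of stopper1 and the z axis of flask2, either way round below 0.08 rad) or (horizontal distance between stopper2 and flask2 below 0.006 m and z of stopper2 in the frame of flask2 between 0.0865 and 0.0935 m and angle between the z axis of stopper2 and the z axis of flask2, either way round below 0.08 rad)) and value of joint index between -0.15 and 0.15 rad), for 0.2 s.
At the end, for the whole second after the job is handed in: every flask upright (4.5 deg) on a pocket floor (6 mm sideways, 4 mm in height), a stopper straight (4.5 deg) in its neck with the flange on the rim (6 mm sideways, 3.5 mm in height), the table at rest one click counter-clockwise of the start (1.571, within 0.15 rad) (((horizontal distance between flask0 and pocket0 below 0.006 m and z of flask0 in the frame of pocket0 between -0.004 and 0.004 m) or (horizontal distance between flask0 and pocket1 below 0.006 m and z of flask0 in the frame of pocket1 between -0.004 and 0.004 m) or (horizontal distance between flask0 and pocket2 below 0.006 m and z of flask0 in the frame of pocket2 between -0.004 and 0.004 m)) and angle between each of flask0, flask1, flask2's own z axis and vertical below 0.08 rad and ((horizontal distance between stopper0 and flask0 below 0.006 m and z of stopper0 in the frame of flask0 between 0.0865 and 0.0935 m and angle between the z axis of stopper0 and the z axis of flask0, either way round below 0.08 rad) or (horizontal distance between stopper1 and flask0 below 0.006 m and z of stopper1 in the frame of flask0 between 0.0865 and 0.0935 m and angle between the z axis of stopper1 and the z axis of flask0, either way round below 0.08 rad) or (horizontal distance between stopper2 and flask0 below 0.006 m and z of stopper2 in the frame of flask0 between 0.0865 and 0.0935 m and angle between the z axis of stopper2 and the z axis of flask0, either way round below 0.08 rad)) and ((horizontal distance between flask1 and pocket0 below 0.006 m and z of flask1 in the frame of pocket0 between -0.004 and 0.004 m) or (horizontal distance between flask1 and pocket1 below 0.006 m and z of flask1 in the frame of pocket1 between -0.004 and 0.004 m) or (horizontal distance between flask1 and pocket2 below 0.006 m and z of flask1 in the frame of pocket2 between -0.004 and 0.004 m)) and ((horizontal distance between stopper0 and flask1 below 0.006 m and z of stopper0 in the frame of flask1 between 0.0865 and 0.0935 m and angle between the z axis of stopper0 and the z axis of flask1, either way round below 0.08 rad) or (horizontal distance between stopper1 and flask1 below 0.006 m and z of stopper1 in the frame of flask1 between 0.0865 and 0.0935 m and angle between the z axis of stopper1 and the z axis of flask1, either way round below 0.08 rad) or (horizontal distance between stopper2 and flask1 below 0.006 m and z of stopper2 in the frame of flask1 between 0.0865 and 0.0935 m and angle between the z axis of stopper2 and the z axis of flask1, either way round below 0.08 rad)) and ((horizontal distance between flask2 and pocket0 below 0.006 m and z of flask2 in the frame of pocket0 between -0.004 and 0.004 m) or (horizontal distance between flask2 and pocket1 below 0.006 m and z of flask2 in the frame of pocket1 between -0.004 and 0.004 m) or (horizontal distance between flask2 and pocket2 below 0.006 m and z of flask2 in the frame of pocket2 between -0.004 and 0.004 m)) and ((horizontal distance between stopper0 and flask2 below 0.006 m and z of stopper0 in the frame of flask2 between 0.0865 and 0.0935 m and angle between the z axis of stopper0 and the z axis of flask2, either way round below 0.08 rad) or (horizontal distance between stopper1 and flask2 below 0.006 m and z of stopper1 in the frame of flask2 between 0.0865 and 0.0935 m and angle between the z axis of stopper1 and the z axis of flask2, either way round below 0.08 rad) or (horizontal distance between stopper2 and flask2 below 0.006 m and z of stopper2 in the frame of flask2 between 0.0865 and 0.0935 m and angle between the z axis of stopper2 and the z axis of flask2, either way round below 0.08 rad)) and linear speed of each of flask0, flask1, flask2, stopper0, stopper1, stopper2 below 0.02 m/s and value of joint index between 1.421 and 1.721 rad and velocity of joint index between -0.05 and 0.05 rad/s); the robot touches nothing.
It fails at once if a bystander (jar, dishes, bottle or beaker) is moved more than 30 mm (distance of any of jar, dishes, bottle, beaker from where it was at the start of the episode above 0.03 m).
It fails at once if a flask is tipped by more than 40 degrees (angle between any of flask0, flask1, flask2's own z axis and vertical above 0.7 rad).
It fails at once if a flask is dropped or pressed on the table with more than 45 N (contact force between any of flask0, flask1, flask2 and turntable above 45 N).
It fails at once if the table is turned past the next detent towards the one after (value of joint index above 2.2 rad).
Of flask0, flask1, flask2 only 2 to 3 are there at a start; the rules pass over those that are not, and their reading is None.
At some moment in a run one of stopper0, stopper1, stopper2 may be knocked a few centimetres aside while the robot is not near it.
It also fails if it takes over 210 s, if anything falls off the work surface, if the arm or the gripper's body presses on something with over 40 N, if the wrist force passes 120 N, or if a joint passes its speed limit or range.

## Robot

A 6-joint arm with a two-finger parallel gripper is mounted at the origin on the work surface. World frame = base frame: x ahead of the robot, y to its left, z up, the work surface at z = 0. Lengths are in m, angles in rad, forces in N, time in s.
With the tool pointing down it reaches from about 0.25 to 0.775 m from the base axis. Payload 4 kg.
Tool frame: the origin (TCP) lies midway between the tips of the shut fingers; the grasp point (between the pads) lies 19 mm behind it; z points along the fingers, x is the direction in which the jaws open and shut, and the axes are right-handed (so a half turn about z gives the same grasp; the last joint's range is limited). The gripper opens to 94 mm and grips with 3 to 60 N. Pads are 16 mm wide; open, the fingers measure 119 mm over their backs; the gripper's body (75 mm by 177 mm) begins 78 mm behind the grasp point.
Start: joints at [-1.229, 0.087, 1.371, -0, 1.684, -0.103], TCP at [0.237, -0.497, 0.206] pointing down, gripper open.
Joint ranges: [-3.1, 3.1], [-0.76, 2.03], [0.27, 2.55], [-1.08, 4.22], [0.17, 2.65], [-2.57, 2.57]. Speed limits (rad/s): [2.79, 2.79, 3.14, 3.14, 3.14, 3.14].

## Interface

Orientations are given as [roll, pitch, yaw] about the fixed x, y, z axes, in that order (R = Rz(yaw) Ry(pitch) Rx(roll)).
In Python, from bench import * gives the robot as it stands.
- The arm moves only by the tool send_rows, never from a script. Its argument "rows" is one flat list of numbers, 7 for each row, row after row: the shift along the world's x, y, z in mm, then the turn, a rotation vector about the world's x, y, z in degrees, then the opening, from 0 (shut) to 1 (fully open). A call has exactly 8 rows; each row shifts and turns the commanded pose from where the row before left it; what a row does not reach is not made up. A row lasts 1/8 s, in which the tool goes at most 62.5 mm and 10.7 degrees, less where a joint would pass 70% of its speed; a pose out of reach is approached as far as the arm can. A call is refused whole if a number of a shift passes 62.5 or a number of a turn 10.7, either way. A call with a gripper value outside its range is refused whole. The fingers move at their own pace and stop on an object; the grip force is fixed at half the most. Time passes only in rows, so rows that do not move let the fingers close, or fill a call up. It gives the time, the measured TCP pose, the force and the opening at its end, in the units of the state.
- get_obs(): the state, without advancing time (a new reading comes with each control period).
- snapshot(name): name is "scene" or "top"; returns a dict with "color" (384x512x3 uint8, red, green, blue), "intrinsics" (3x3 intrinsics, pixels), "rvec" (rotation vector, rad) and "tvec" (3), from world to camera coordinates, as OpenCV has them. Camera axes: x right, y down, z forward; pixel columns grow to the right and rows downward; lengths in m; the calibration is good to about 2 mm. A picture is of the moment at which its call begins. There is no depth.
- close_job(): hands the job in, once; it reports no verdict.
The state is a dict: "time": time; "joint_positions": joint angles; "qvel": joint speeds; "joint_torque": joint torques, N m; "tool_pos": TCP position; "ee_rot": TCP orientation; "wrist_force": force on the tool from outside, world axes, zero at the start; "wrist_torque": the same for the moment, N m; "width": finger opening in m.
Only numpy, scipy, OpenCV 4.12 (cv2) and the standard library are available. Lean on these libraries where they do the work, as an engineer would, in place of code of your own. Each camera call takes 0.05 s, during which the arm holds its last target.

## Working session

There is one attempt and no reset: what is moved stays moved. The work goes in short steps, Python scripts to look and compute and a tool call to move; the robot and the scene stay as the last step left them, time stands still between calls to the robot, and variables do not carry over. Pictures are saved under pics/ and viewed, and the job is handed in when it is done.

Besides the shell and the picture viewer there is one more tool, called after "Call:" as name(argument=value, ...), one argument or row to a line, values as JSON. send_rows: Moves the arm, as the interface text tells. Its arguments: {"type":"object","properties":{"rows":{"type":"array","items":{"type":"number"}}},"required":["rows"]}

```bash
ls; mkdir -p pics; cat > h.py <<'E'
from bench import *
import numpy as np, cv2
def snap(name,fn):
    s=snapshot(name); cv2.imwrite(f'pics/{fn}.png',s['color'][:,:,::-1]); np.savez(f'pics/{fn}.npz',**s); return s
E
python3 - <<'E'
from h import *
for n in('scene','top'):
    s=snap(n,n+'0'); R=cv2.Rodrigues(np.array(s['rvec']))[0]; print(s['intrinsics'],-R.T@np.array(s['tvec']).ravel(),R)
print(get_obs())
E
```

```text
pics
[[399.97264076   0.         254.2925428 ]
 [  0.         399.97264076 188.58460052]
 [  0.           0.           1.        ]] [ 1.3145747  -0.39525623  0.94645778] [[ 0.4696662   0.88283784  0.00331631]
 [ 0.61712098 -0.32561503 -0.7163355 ]
 [-0.63132825  0.33848514 -0.69774813]]
[[457.81325777   0.         249.24514795]
 [  0.         457.81325777 190.64365273]
 [  0.           0.           1.        ]] [ 0.39556813 -0.01850722  1.8139609 ] [[-0.02124263 -0.99974586 -0.00754712]
 [-0.99616417  0.02180626 -0.08474335]
 [ 0.08488639  0.005718   -0.99637423]]
{'time': 0.1, 'joint_positions': array([-1.22913179e+00,  8.78903115e-02,  1.37205079e+00,  8.80728406e-06,
        1.68362668e+00, -1.03064732e-01]), 'qvel': array([-4.60626039e-04, -7.06728814e-04, -3.20358449e-03, -5.20565547e-04,
        8.34029794e-05,  9.33472782e-04]), 'joint_torque': array([ 2.60728571e-03, -3.41251624e+01, -3.03302014e+01,  7.20594800e-02,
        3.04149545e-02, -1.02259669e-04]), 'tool_pos': array([ 0.23647012, -0.49603269,  0.20444275]), 'ee_rot': array([-3.14138074e+00,  1.96375004e-03, -1.12606587e+00]), 'wrist_force': array([-0.22517922,  0.07094385, -0.0199064 ]), 'wrist_torque': array([0.05502968, 0.02274554, 0.02953585]), 'width': 0.0940343630308194}
```

View pics/scene0.png

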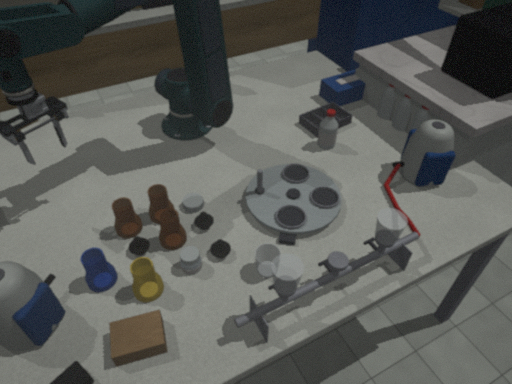

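View pics/top0.png

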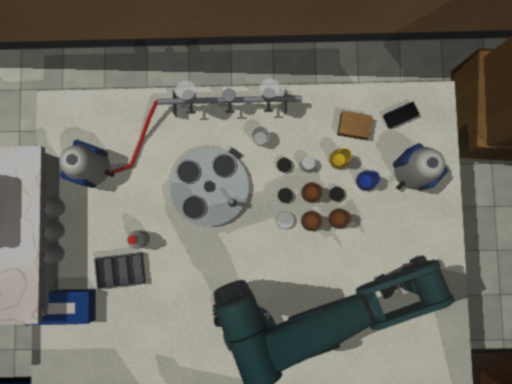

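```bash
python3 - <<'E'
import cv2
a=cv2.imread('pics/top0.png'); b=cv2.imread('pics/scene0.png')
cv2.imwrite('pics/c1.png',cv2.resize(a[135:245,250:390],None,fx=5.5,fy=5.4,interpolation=cv2.INTER_CUBIC))
cv2.imwrite('pics/c2.png',cv2.resize(a[130:240,155:275],None,fx=5,fy=5,interpolation=cv2.INTER_CUBIC))
cv2.imwrite('pics/c3.png',cv2.resize(b[170:310,70:240],None,fx=4.2,fy=4.2,interpolation=cv2.INTER_CUBIC))
E
```

```text
(no output)
```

View pics/c1.png

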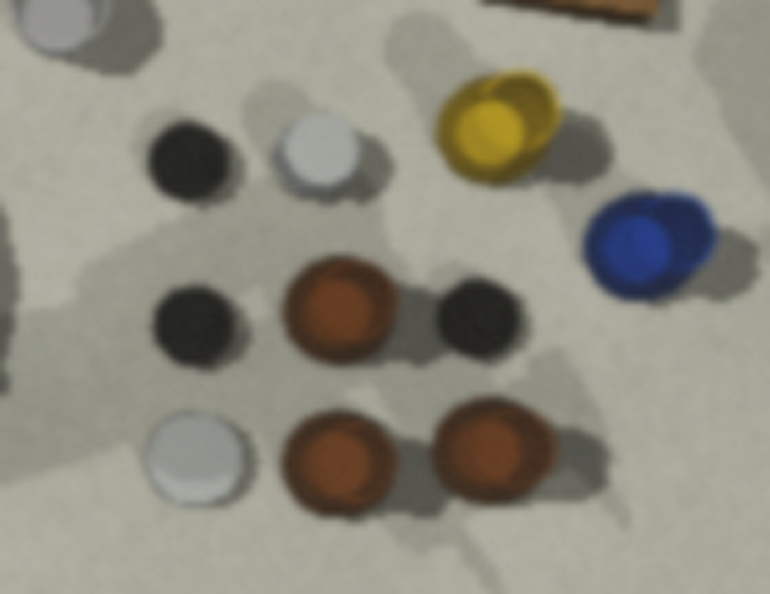

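View pics/c2.png

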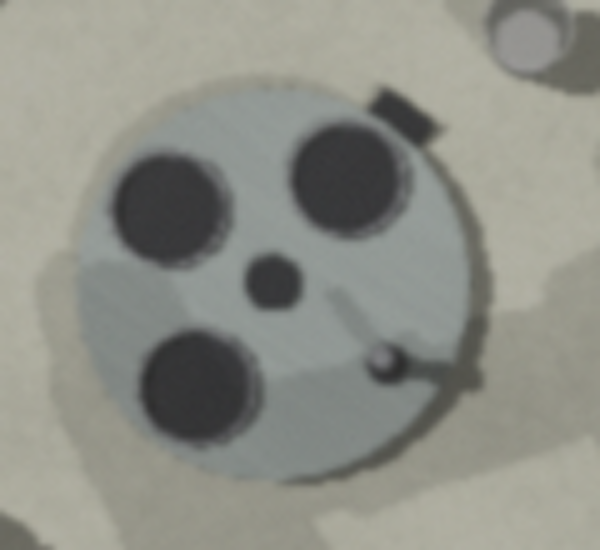

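View pics/c3.png

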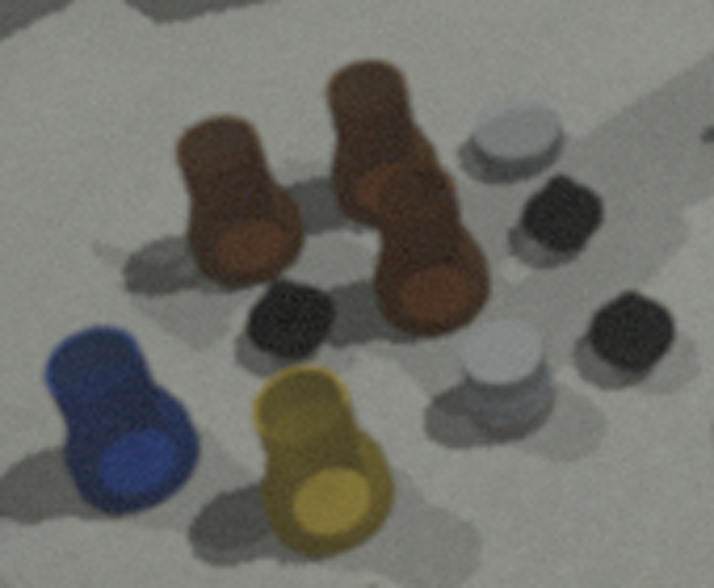

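```bash
cat > fit.py <<'E'
from h import *
from scipy.optimize import minimize
UP=4
t=np.linspace(0,2*np.pi,48,endpoint=False)
FL=[(0,.04),(.026,.04),(.062,.0285),(.110,.0285)]
ST=[(0,.018),(.020,.0225),(.020,.03),(.024,.03),(.024,.011),(.054,.011)]
PK=[(0,.043),(.0001,.043)]
def proj(s,P):
    p,_=cv2.projectPoints(np.asarray(P,float).reshape(-1,3),np.array(s['rvec'],float),np.array(s['tvec'],float),np.array(s['intrinsics'],float),None); return p.reshape(-1,2)
def sil(s,prof,x,y,z,shape):
    # soft mask, supersampled
    m=np.zeros((shape[0]*UP,shape[1]*UP),np.uint8)
    rings=[proj(s,np.c_[x+r*np.cos(t),y+r*np.sin(t),np.full_like(t,z+h)]) for h,r in prof]
    for a,b in zip(rings[:-1],rings[1:]):
        h=cv2.convexHull((((np.r_[a,b]+.5)*UP-.5)*16).astype(np.int32))
        cv2.fillConvexPoly(m,h,255,shift=4)
    return m
def full(s,prof,objs):
    sh=s['color'].shape[:2]; m=np.zeros((sh[0]*UP,sh[1]*UP),np.uint8)
    for o in objs: m=np.maximum(m,sil(s,prof,o[0],o[1],o[2],sh))
    return cv2.resize(m,(sh[1],sh[0]),interpolation=cv2.INTER_AREA)/255.
def unproj(s,u,v,z):
    R=cv2.Rodrigues(np.array(s['rvec'],float))[0]; c=-R.T@np.array(s['tvec'],float).ravel()
    d=R.T@np.linalg.inv(s['intrinsics'])@np.array([u,v,1]); return c+d*(z-c[2])/d[2]
def fitobj(s,mask,prof,xy0,z,roi=None):
    """xy0 (n,2); mask float"""
    n=len(xy0); w=np.ones_like(mask)
    if roi is not None: w=roi
    def f(p):
        m=full(s,prof,[(p[2*i],p[2*i+1],z) for i in range(n)]); return (np.abs(m-mask)*w).sum()
    r=minimize(f,np.ravel(xy0),method='Nelder-Mead',options=dict(initial_simplex=np.vstack([np.ravel(xy0)]+[np.ravel(xy0)+.012*np.eye(2*n)[k] for k in range(2*n)]),xatol=1e-4,fatol=.05,maxiter=400))
    return r.x.reshape(-1,2),r.fun
def amber(s):
    c=s['color'].astype(float); r,g,b=c[...,0],c[...,1],c[...,2]; return ((r>1.6*b)&(r-b>20)&(g<.75*r)).astype(float)
def dark(s,th=75): return (s['color'].max(2)<th).astype(float)
def near(s,xy,z,rad):
    u=proj(s,[[xy[0],xy[1],z]])[0]; yy,xx=np.mgrid[:s['color'].shape[0],:s['color'].shape[1]]
    return ((xx-u[0])**2+(yy-u[1])**2<rad**2).astype(float)
E
python3 - <<'E'
from fit import *
T=dict(np.load('pics/top0.npz'));S=dict(np.load('pics/scene0.npz'))
for nm,px in (('F',[(312,192),(312,221),(340,218)]),('S',[(284,165),(285,196),(337,194)])):
  for u,v in px:
    g=unproj(T,u,v,.05 if nm=='F' else .024)[:2]
    out=[]
    z0=0; prof=FL if nm=='F' else ST
    mk=amber if nm=='F' else dark
    x,e=fitobj(T,mk(T),prof,[g],0,near(T,g,.04,18 if nm=='F' else 14)); out+=[x.round(4),round(e,1)]
    x2,e=fitobj(S,mk(S),prof,[x[0]],0,near(S,x[0],.04,28 if nm=='F' else 18)); out+=[x2.round(4),round(e,1)]
    print(nm,u,v,out)
m=amber(T);print(m.sum())
F0=np.array([unproj(T,u,v,.05)[:2] for u,v in [(312,192),(312,221),(340,218)]])
x,e=fitobj(T,amber(T),FL,F0,0,near(T,F0.mean(0),.05,60));print('T joint',x.round(4),e)
x,e=fitobj(S,amber(S),FL,x,0,near(S,x.mean(0),.05,70));print('S joint',x.round(4),e)
# table
for u,v,r in [(187.5,171.5,14),(224.5,165.5,14),(194,207,14),(209.5,186.5,8)]:
    g=unproj(T,u,v,.032)[:2]
    k=.043 if r>10 else .023
    x,e=fitobj(T,dark(T,85),[(0,.040 if r>10 else .022),(.0001,.04 if r>10 else .022)],[g],.032,near(T,g,.032,r)); print('P',x.round(4),e)
print('post',unproj(T,*((387/5+155-.4),(362/5+130-.4)),.09), unproj(T,(383/5+155-.4),(358/5+130-.4),.122))
E
```

```text
F 312 192 [array([[ 0.5366, -0.2527]]), np.float64(108.6), array([[ 0.5216, -0.2579]]), np.float64(634.0)]
F 312 221 [array([[ 0.4271, -0.2487]]), np.float64(111.8), array([[ 0.6488, -0.2854]]), np.float64(162.0)]
F 340 218 [array([[ 0.4327, -0.3531]]), np.float64(112.4), array([[ 0.4154, -0.352 ]]), np.float64(774.8)]
S 284 165 [array([[ 0.6474, -0.1481]]), np.float64(28.6), array([[ 0.6518, -0.1514]]), np.float64(33.7)]
S 285 196 [array([[ 0.5277, -0.1485]]), np.float64(20.1), array([[ 0.5315, -0.1515]]), np.float64(72.1)]
S 337 194 [array([[ 0.5279, -0.3484]]), np.float64(21.0), array([[ 0.5325, -0.3513]]), np.float64(246.8)]
6404.0
T joint [[ 0.5357 -0.2498]
 [ 0.4242 -0.2485]
 [ 0.4319 -0.3538]] 333.2156862745098
S joint [[ 0.485  -0.2536]
 [ 0.485  -0.2536]
 [ 0.414  -0.359 ]] 1659.2470588235294
P [[0.6281 0.2301]] 32.682352941176475
P [[0.6498 0.0899]] 29.549019607843135
P [[0.4876 0.2091]] 50.30980392156863
P [[0.5695 0.1484]] 12.32156862745098
post [0.50087891 0.05734259 0.09      ] [0.50195484 0.05884378 0.122     ]
```

```bash
cat > ov.py <<'E'
from fit import *
def overlay(s,fn,items,box,f):
    im=cv2.resize(s['color'][:,:,::-1][box[1]:box[3],box[0]:box[2]],None,fx=f,fy=f,interpolation=cv2.INTER_CUBIC)
    for prof,x,y,z,col in items:
        for h,r in prof:
            p=proj(s,np.c_[x+r*np.cos(t),y+r*np.sin(t),np.full_like(t,z+h)])
            p=((p-np.array(box[:2])+.5)*f-.5).astype(int); cv2.polylines(im,[p],True,col,1)
    cv2.imwrite(f'pics/{fn}.png',im)
E
python3 - <<'E'
from ov import *
T=dict(np.load('pics/top0.npz'));S=dict(np.load('pics/scene0.npz'))
print(S['color'][205:235:6,120:132:4].tolist(), T['color'][190:196:3,306:320:3].tolist())
it=[(FL,x,y,0,(0,255,0)) for x,y in [(.5357,-.2498),(.4242,-.2485),(.4319,-.3538)]]+[(ST,x,y,0,(255,255,0)) for x,y in [(.6474,-.1481),(.5277,-.1485),(.528,-.3484)]]
overlay(T,'o1',it,(260,140,380,240),6)
overlay(S,'o2',it,(80,170,240,280),4.8)
cv2.imwrite('pics/m.png',np.hstack([amber(S),dark(S)])[100:340]*255)
E
```

```text
[[[62, 52, 41], [61, 53, 46], [57, 46, 36]], [[63, 47, 37], [53, 42, 32], [59, 47, 37]], [[58, 48, 38], [57, 47, 37], [55, 44, 39]], [[57, 47, 39], [57, 47, 41], [66, 48, 34]], [[55, 44, 35], [74, 52, 39], [74, 54, 38]]] [[[88, 55, 35], [100, 60, 34], [102, 61, 35], [97, 58, 33], [68, 46, 31]], [[87, 55, 33], [102, 61, 35], [100, 60, 33], [99, 59, 33], [71, 48, 32]]][ WARN:0@0.288] global loadsave.cpp:1063 imwrite_ Unsupported depth image for selected encoder is fallbacked to CV_8U.
```

View pics/o1.png

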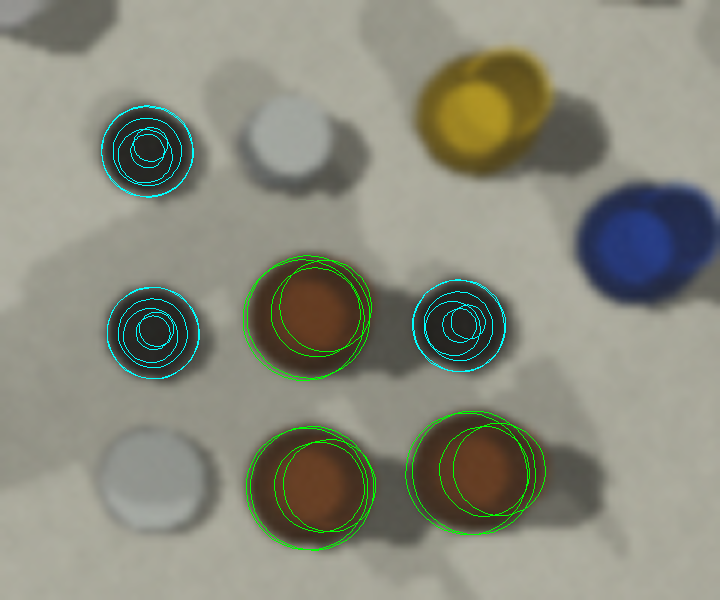

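View pics/o2.png

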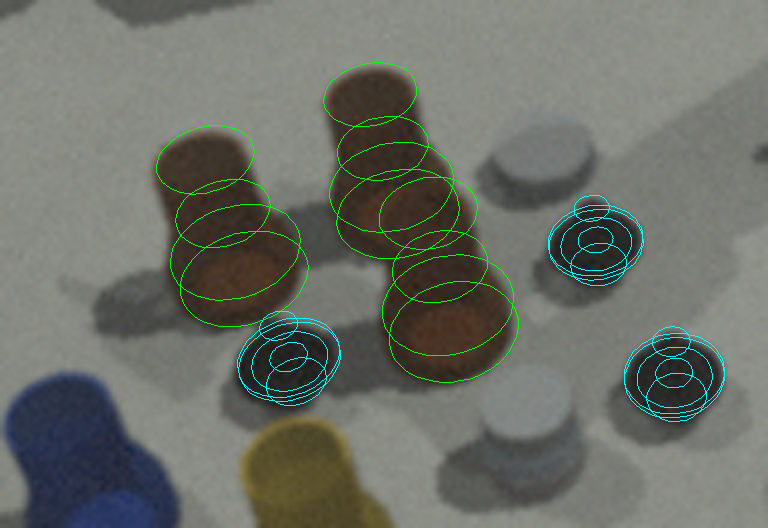

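View pics/m.png

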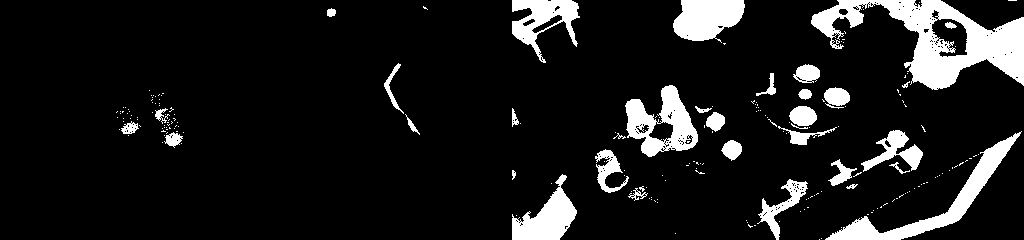

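```bash
cat >> fit.py <<'E'
def amber(s):
    c=cv2.GaussianBlur(s['color'],(0,0),.8).astype(float); r,g,b=c[...,0],c[...,1],c[...,2]; return ((r>1.27*b)&(r>1.11*g)&(c.max(2)<140)).astype(float)
E
python3 - <<'E'
from ov import *
T=dict(np.load('pics/top0.npz'));S=dict(np.load('pics/scene0.npz'))
F0=np.array([(.5357,-.2498),(.4242,-.2485),(.4319,-.3538)])
print(T['color'][235,300],S['color'][225,112],S['color'][226,158])
x,e=fitobj(T,amber(T),FL,F0,0,near(T,F0.mean(0),.05,45));print('T joint',x.round(4),e)
x2,e=fitobj(S,amber(S),FL,x,0,near(S,x.mean(0),.05,55));print('S joint',x2.round(4),e)
cv2.imwrite('pics/m2.png',np.hstack([amber(S)*255,amber(T)*255])[100:340])
it=[(FL,a,b,0,(0,255,0)) for a,b in x]
overlay(T,'o3',it,(260,140,380,240),6)
it=[(FL,a,b,0,(0,255,0)) for a,b in x2]
overlay(S,'o4',it,(80,170,240,280),4.8)
E
```

```text
[172 171 158] [133 135 129] [131 133 128]
T joint [[ 0.5386 -0.2534]
 [ 0.4263 -0.2493]
 [ 0.4319 -0.3573]] 103.078431372549
S joint [[ 0.5317 -0.2547]
 [ 0.4323 -0.2492]
 [ 0.4306 -0.3566]] 354.8156862745098[ WARN:0@7.058] global loadsave.cpp:1063 imwrite_ Unsupported depth image for selected encoder is fallbacked to CV_8U.
```

View pics/o3.png

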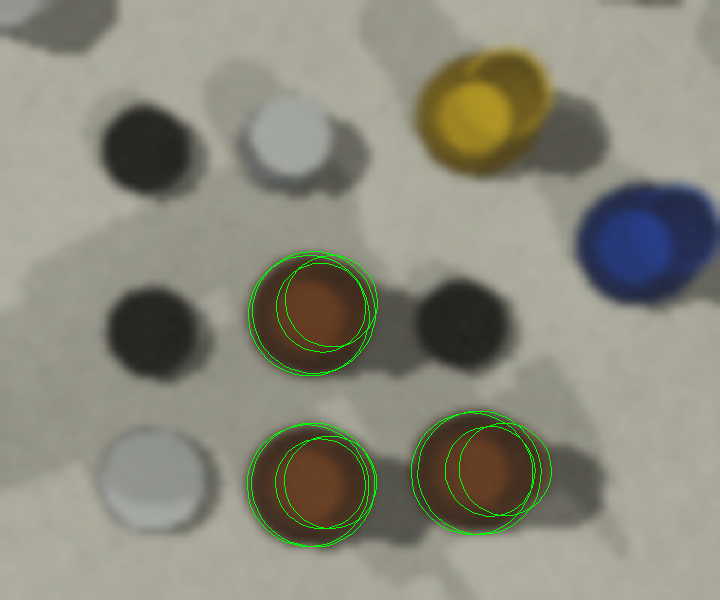

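View pics/o4.png

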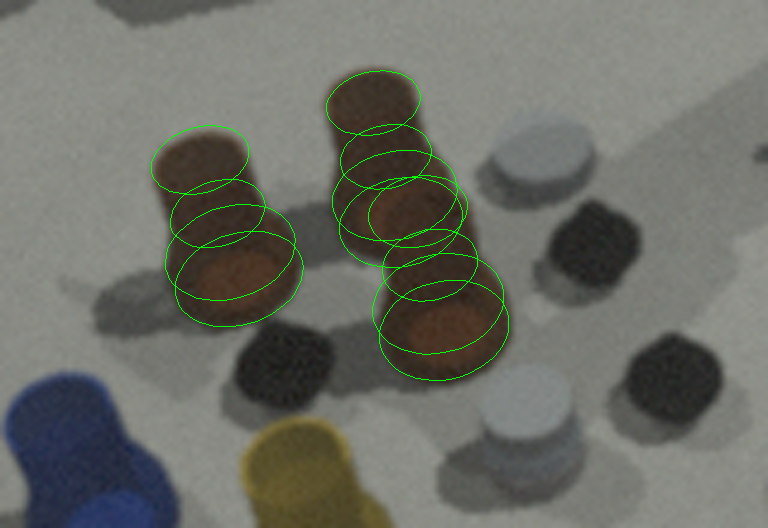

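View pics/m2.png

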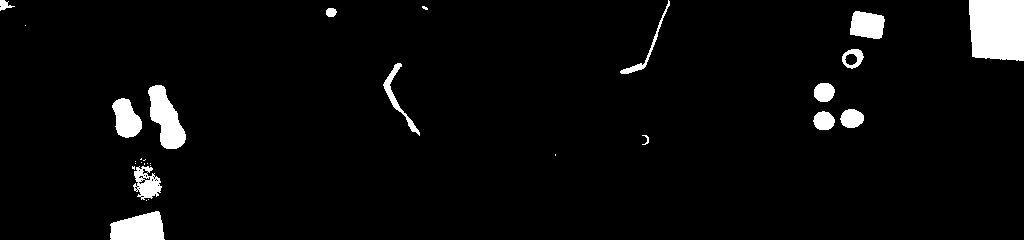

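```bash
cat >> fit.py <<'E'
def comp(mask,s,pts,z=.04):
    n,l=cv2.connectedComponents(mask.astype(np.uint8)); k=set()
    for p in pts:
        u=proj(s,[[p[0],p[1],z]])[0].round().astype(int); k.add(l[u[1],u[0]])
    k.discard(0); return np.isin(l,list(k)).astype(float)
def fitone(views,prof,xy0,z,others=(),it=2):
    """views: list of (s,mask). others: fixed objects (x,y) of same prof"""
    pre=[(s,m,full(s,prof,[(o[0],o[1],z) for o in others]) if len(others) else 0) for s,m in views]
    def f(p): return sum(np.abs(np.maximum(full(s,prof,[(p[0],p[1],z)]),o)-m).sum() for s,m,o in pre)
    x=np.array(xy0,float)
    for d in (.012,.004)[:it]:
        r=minimize(f,x,method='Nelder-Mead',options=dict(initial_simplex=[x,x+[d,0],x+[0,d]],xatol=1e-4,fatol=.05)); x=r.x
    return x,r.fun
E
python3 - <<'E'
from ov import *
T=dict(np.load('pics/top0.npz'));S=dict(np.load('pics/scene0.npz'))
X=np.array([(.5386,-.2534),(.4263,-.2493),(.4319,-.3573)])
mT=comp(amber(T),T,X);mS=comp(amber(S),S,X,.05)
for views in ([(T,mT)],[(S,mS)],[(T,mT),(S,mS)]):
    x=X.copy()
    for k in range(3):
        for i in range(3): x[i],e=fitone(views,FL,x[i],0,np.delete(x,i,0))
    print(x.round(4).tolist(),e)
it=[(FL,a,b,0,(0,255,0)) for a,b in x]
overlay(S,'o5',it,(80,170,240,280),4.8)
G=[(.6474,-.1481),(.5277,-.1485),(.528,-.3484)]
dT=comp(dark(T),T,G,.02);dS=comp(dark(S),S,G,.02)
for g in G:
  a,b=dT*near(T,g,.02,13),dS*near(S,g,.02,17)
  print([(q[0].round(4),q[1]) for q in (fitone([(T,a)],ST,g,0),fitone([(S,b)],ST,g,0))])
E
```

```text
[[0.5386, -0.2534], [0.4261, -0.2493], [0.4319, -0.3573]] 102.76470588235293
[[0.5312, -0.2545], [0.4322, -0.2495], [0.4306, -0.3567]] 275.121568627451
[[0.5347, -0.254], [0.4287, -0.2492], [0.4327, -0.357]] 419.1058823529412
[(array([ 0.6482, -0.1481]), np.float64(28.376470588235296)), (array([ 0.6518, -0.1516]), np.float64(33.509803921568626))]
[(array([ 0.5277, -0.1486]), np.float64(20.019607843137255)), (array([ 0.5315, -0.1515]), np.float64(25.94509803921569))]
[(array([ 0.5278, -0.3484]), np.float64(20.941176470588236)), (array([ 0.533 , -0.3515]), np.float64(162.56470588235294))]
```

View pics/o5.png

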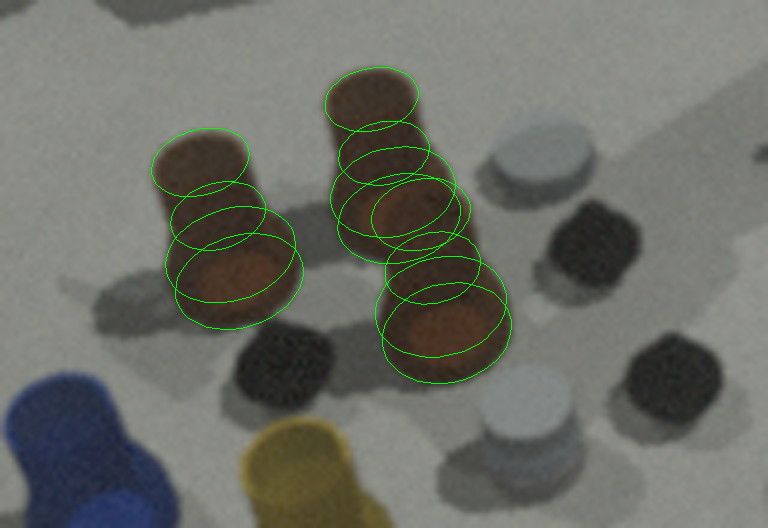

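```bash
python3 - <<'E'
from ov import *
T=dict(np.load('pics/top0.npz'));S=dict(np.load('pics/scene0.npz'))
P=[(.6281,.2301),(.6498,.0899),(.4876,.2091),(.5695,.1484)]
for p in P:
  r=.041 if p!=P[3] else .022
  prof=[(0,r),(.0001,r)]
  o=[]
  for s,w,th in ((T,15,85),(S,22,65)):
    m=dark(s,th)*near(s,p,.032,w if r>.03 else 9); m=comp(m,s,[p],.032)
    # free-radius: use ellipse centroid
    o+=[fitone([(s,m)],prof,p,.032)[0].round(4), unproj(s,*(np.argwhere(m).mean(0)[::-1]),.032)[:2].round(4),m.sum()]
  print(o)
overlay(S,'o6',[([(0,.043)],x,y,.032,(0,255,0)) for x,y in P[:3]]+[([(0,.155)],*P[3],.032,(255,255,0)),([(0,.009),(.09,.009)],.5045,.0594,.032,(255,255,0))],(240,150,350,260),5)
overlay(T,'o7',[([(0,.043)],x,y,.032,(0,255,0)) for x,y in P[:3]]+[([(0,.155)],*P[3],.032,(255,255,0)),([(0,.009),(.09,.009)],.5045,.0594,.032,(255,255,0))],(160,130,260,240),5)
E
```

```text
[array([0.6286, 0.2304]), array([0.6283, 0.2298]), np.float64(362.0), array([0.623 , 0.2334]), array([0.6235, 0.2326]), np.float64(333.0)]
[array([0.6505, 0.0901]), array([0.6499, 0.0903]), np.float64(359.0), array([0.6428, 0.0921]), array([0.6445, 0.0914]), np.float64(386.0)]
[array([0.4887, 0.2098]), array([0.4883, 0.2093]), np.float64(385.0), array([0.4809, 0.2127]), array([0.4829, 0.2123]), np.float64(277.0)]
[array([0.5695, 0.1484]), array([0.5687, 0.1481]), np.float64(91.0), array([0.5655, 0.1471]), array([0.5659, 0.1471]), np.float64(101.0)]
```

View pics/o6.png

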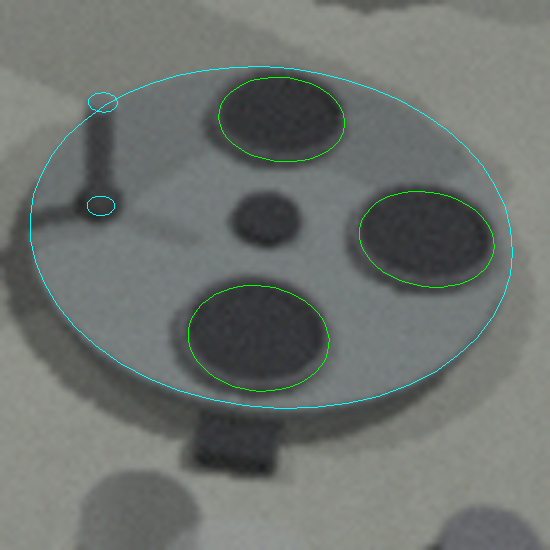

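View pics/o7.png

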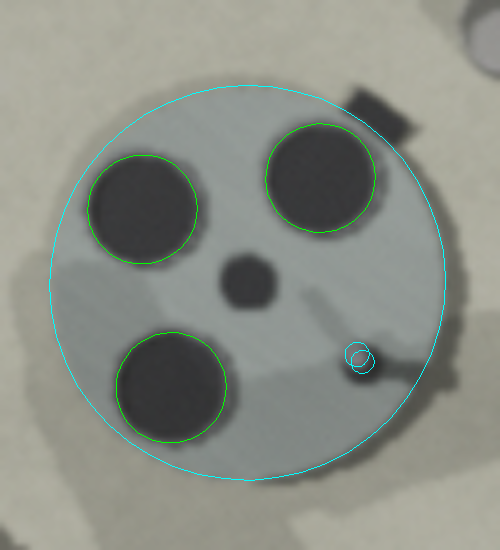

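Call:
send_rows(
  rows=[38, 30, 3, 0, 0, 0, 1, 38, 30, 3, 0, 0, 0, 1, 38, 30, 3, 0, 0, 0, 1, 38, 30, 3, 0, 0, 0, 1, 38, 30, 3, 0, 0, 0, 1, 38, 30, 3, 0, 0, 0, 1, 38, 30, 3, 0, 0, 0, 1, 36, 33, 3, 0, 0, 0, 1],
)

```text
time: 1.1
tool_pos: [0.5396, -0.2523, 0.2288]
ee_rot: [3.141, 0.001, -1.126]
wrist_force: [0.8, -0.1, -0.4]
width: 0.0937
```

```bash
python3 - <<'E'
from ov import *
o=get_obs();print(o['time'],o['tool_pos'],o['ee_rot'],o['joint_positions'],o['wrist_force'])
S=snap('scene','s1'); p=proj(S,[o['tool_pos']])[0]; print(p)
im=cv2.resize(S['color'][120:290,60:240][:,:,::-1],None,fx=4,fy=4,interpolation=cv2.INTER_CUBIC)
q=((p-[60,120]+.5)*4).astype(int); cv2.drawMarker(im,tuple(int(v) for v in q),(0,255,0),0,12,1); cv2.imwrite('pics/s1c.png',im)
E
```

```text
1.1 [ 0.5395596  -0.25232097  0.22879364] [ 3.14081521e+00  8.41770591e-04 -1.12614884e+00] [-5.32492483e-01  1.87528179e-01  1.21250035e+00 -1.76137605e-04
  1.74269677e+00  5.93626003e-01] [ 0.79728193 -0.12536496 -0.40309679]
[161.77756873 184.45104628]
```

View pics/s1c.png

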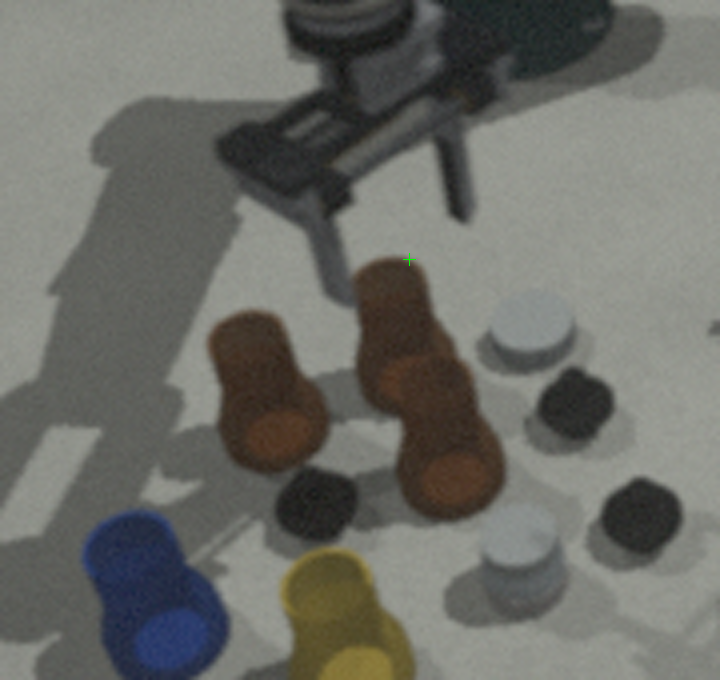

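Call:
send_rows(
  rows=[-1, -1, -20, 0, 0, 0, 1, 0, 0, -20, 0, 0, 0, 1, 0, 0, -20, 0, 0, 0, 1, 0, 0, -20, 0, 0, 0, 1, 0, 0, -20, 0, 0, 0, 1, 0, 0, -20, 0, 0, 0, 1, 0, 0, -20, 0, 0, 0, 1, 0, 0, -14, 0, 0, 0, 1],
)

```text
time: 2.15
tool_pos: [0.5368, -0.2542, 0.0737]
ee_rot: [3.14, 0.002, -1.126]
wrist_force: [0.2, 1.0, 0.7]
width: 0.0938
```

```bash
python3 - <<'E'
from ov import *
o=get_obs();print(o['tool_pos'],o['wrist_force'])
S=snap('scene','s2')
im=cv2.resize(S['color'][150:260,90:210][:,:,::-1],None,fx=6,fy=5.4,interpolation=cv2.INTER_CUBIC); cv2.imwrite('pics/s2c.png',im)
T=snap('top','t2')
im=cv2.resize(T['color'][140:260,250:390][:,:,::-1],None,fx=5,fy=5,interpolation=cv2.INTER_CUBIC); cv2.imwrite('pics/t2c.png',im)
E
```

```text
[ 0.53682135 -0.25421929  0.073749  ] [0.23407341 1.03231986 0.73208076]
```

View pics/s2c.png

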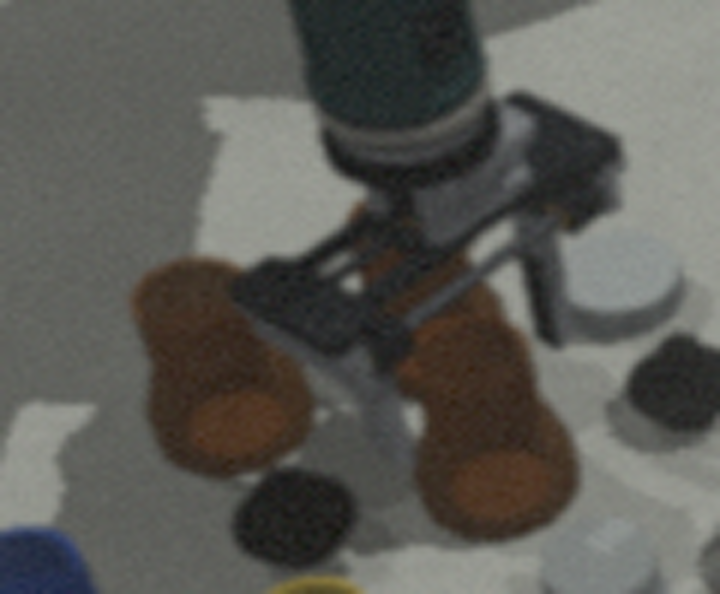

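View pics/t2c.png

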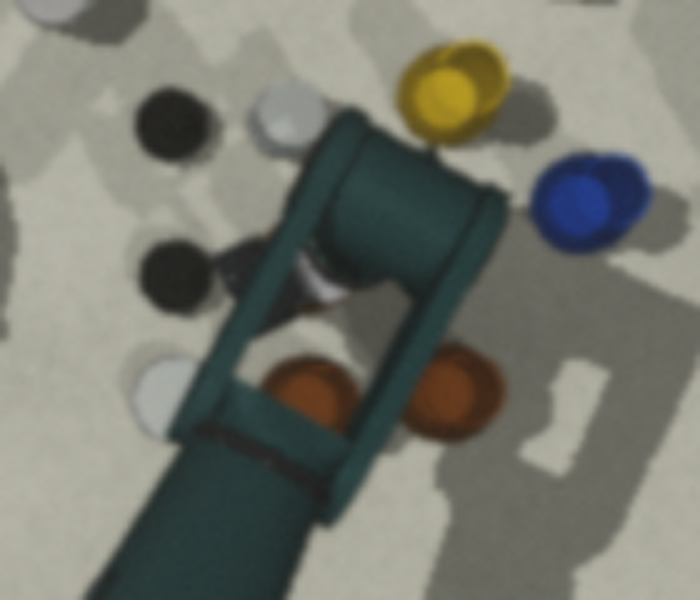

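Call:
send_rows(
  rows=[0, 0, 0, 0, 0, 0, 0.5, 0, 0, 0, 0, 0, 0, 0.3, 0, 0, 0, 0, 0, 0, 0, 0, 0, 0, 0, 0, 0, 0, 0, 0, 0, 0, 0, 0, 0, 0, 0, 0, 0, 0, 0, 0, 0, 0, 10, 0, 0, 0, 0, 0, 0, 10, 0, 0, 0, 0],
)

```text
time: 3.25
tool_pos: [0.5374, -0.2544, 0.0955]
ee_rot: [3.141, 0.001, -1.126]
wrist_force: [0.1, -0.1, -2.6]
width: 0.057
```

Call:
send_rows(
  rows=[0, 0, 20, 0, 0, 0, 0, 0, 0, 30, 0, 0, 0, 0, 0, 0, 30, 0, 0, 0, 0, 0, 0, 30, 0, 0, 0, 0, 0, 0, 20, 0, 0, 0, 0, 0, 0, 10, 0, 0, 0, 0, 0, 0, 0, 0, 0, 0, 0, 0, 0, 0, 0, 0, 0, 0],
)

```text
time: 4.25
tool_pos: [0.5372, -0.2543, 0.2341]
ee_rot: [3.14, 0.002, -1.126]
wrist_force: [-0.1, -0.5, -2.7]
width: 0.0567
```

```bash
python3 - <<'E'
from ov import *
o=get_obs();print(o['tool_pos'],o['wrist_force'])
S=snap('scene','s3'); x,y,z=o['tool_pos']
T=snap('top','t3')
overlay(S,'s3c',[(FL,x,y,z-.073,(0,255,0))],(90,110,240,230),5)
overlay(T,'t3c',[(FL,x,y,z-.073,(0,255,0))],(250,130,390,250),5)
E
```

```text
[ 0.53721915 -0.25425765  0.23412629] [-0.05118482 -0.50681484 -2.73927911]
```

View pics/s3c.png

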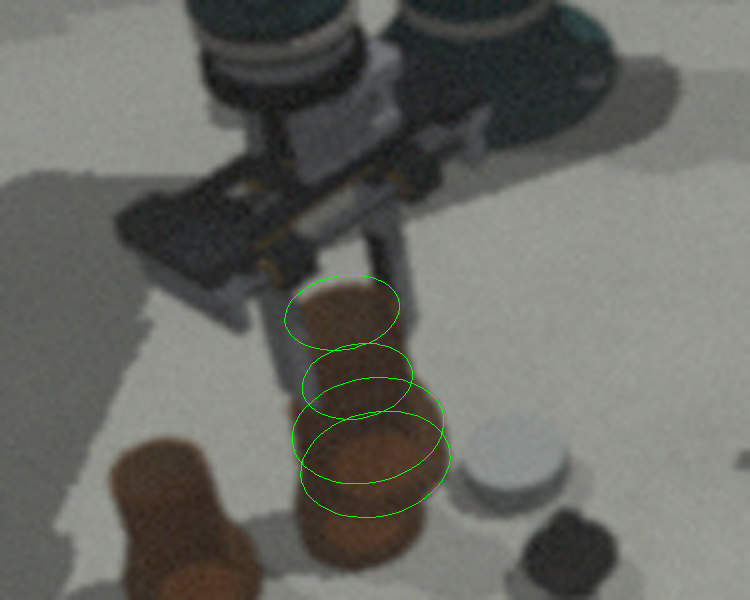

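View pics/t3c.png

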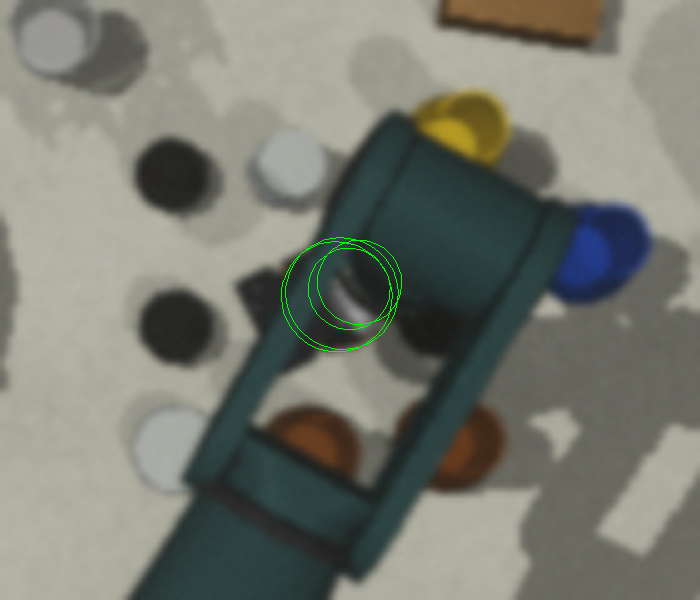

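Call:
send_rows(
  rows=[4, 20, 0, 0, 0, 0, 0, 7, 36, 0, 0, 0, 0, 0, 7, 40, 0, 0, 0, 0, 0, 8, 40, 0, 0, 0, 0, 0, 8, 40, 0, 0, 0, 0, 0, 8, 40, 0, 0, 0, 0, 0, 8, 40, 0, 0, 0, 0, 0, 8, 40, 0, 0, 0, 0, 0],
)

```text
time: 5.35
tool_pos: [0.5953, 0.0444, 0.2353]
ee_rot: [3.141, 0.001, -1.125]
wrist_force: [0.6, -0.2, -2.0]
width: 0.0566
```

Call:
send_rows(
  rows=[8, 40, 0, 0, 0, 0, 0, 8, 40, 0, 0, 0, 0, 0, 8, 40, 0, 0, 0, 0, 0, 6, 36, 0, 0, 0, 0, 0, 3, 22, 0, 0, 0, 0, 0, 0, 10, 0, 0, 0, 0, 0, 0, 0, -20, 0, 0, 0, 0, 0, 0, -20, 0, 0, 0, 0],
)

```text
time: 6.35
tool_pos: [0.6287, 0.2289, 0.1956]
ee_rot: [-3.141, -0.001, -1.127]
wrist_force: [-0.0, 0.6, -1.5]
width: 0.0568
```

```bash
python3 - <<'E'
from ov import *
o=get_obs();print(o['tool_pos'],o['wrist_force'],o['joint_positions'])
S=snap('scene','s4'); x,y,z=o['tool_pos']
T=snap('top','t4')
overlay(S,'s4c',[(FL,x,y,z-.073,(0,255,0)),([(0,.043),(.01,.043)],.6282,.2294,.032,(255,255,0))],(240,90,380,220),5)
overlay(T,'t4c',[(FL,x,y,z-.073,(0,255,0)),([(0,.043),(.01,.043)],.6282,.2294,.032,(255,255,0))],(150,120,270,250),5)
E
```

```text
[0.6287067  0.22889241 0.1955901 ] [-0.04377293  0.56862409 -1.501962  ] [ 2.64814433e-01  3.57904693e-01  1.06690430e+00 -6.86111304e-04
  1.71599605e+00  1.39164767e+00]
```

View pics/s4c.png

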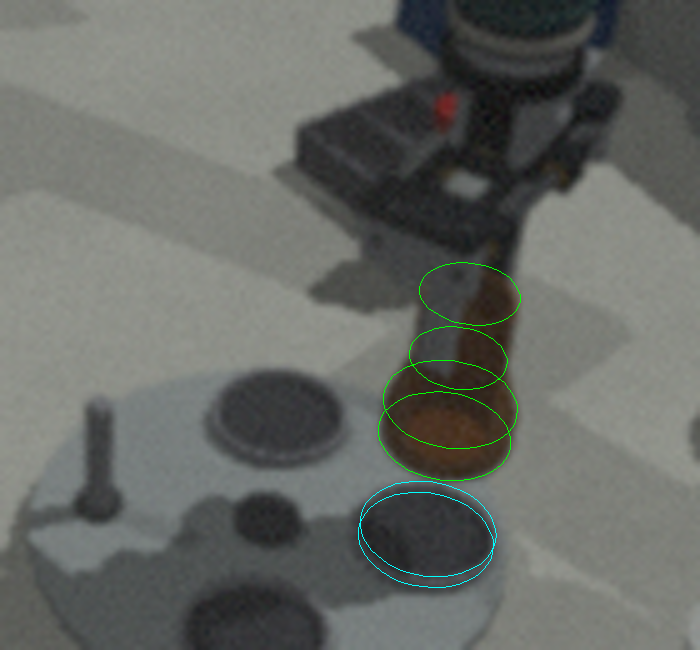

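View pics/t4c.png

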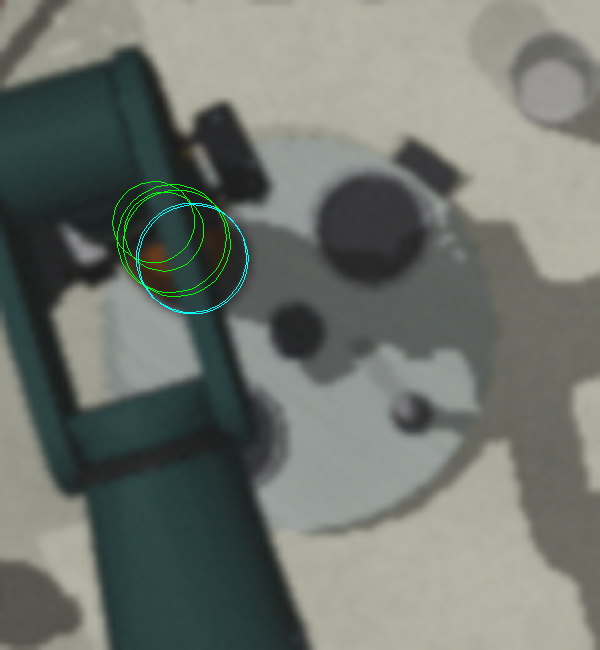

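```bash
python3 - <<'E'
from ov import *
o=get_obs();x,y,z=o['tool_pos']
S=dict(np.load('pics/s4.npz'))
c=S['color'].astype(int)
m=amber(S); 
n=near(S,(x,y),z-.07,40); m=m*n
roi=np.zeros_like(m); roi[172:200,305:355]=1
print([''.join('#' if v else '.' for v in r[310:350]) for r in m[165:192]])
best=None
def f(p): return (np.abs(full(S,FL,[(p[0],p[1],z-.073)])-m)*roi).sum()
g=[(f((x+a*.001,y+b*.001)),a,b) for a in range(-10,11) for b in range(-10,11)]
print(sorted(g)[:8])
E
```

```text
['..........#####################.........', '.........#######################........', '.........#######################........', '........########################........', '........########################........', '........#########################.......', '........#########################.......', '........#########################.......', '.......##########################.......', '.......##########################.......', '.......#########################........', '.......#########################........', '........########################........', '........########################........', '.........######################.........', '.........######################.........', '..........####################..........', '............#################...........', '.............###############............', '................#########...............', '........................................', '........................................', '........................................', '........................................', '........................................', '........................................', '........................................']
[(np.float64(20.32941176470588), -6, 7), (np.float64(20.70980392156863), -6, 6), (np.float64(21.32549019607843), -7, 7), (np.float64(21.50588235294118), -6, 8), (np.float64(21.63137254901961), -5, 7), (np.float64(22.007843137254902), -5, 8), (np.float64(22.43529411764706), -7, 8), (np.float64(22.772549019607844), -7, 6)]
```

Call:
send_rows(
  rows=[0, 0, -20, 0, 0, 0, 0, 0, 0, -20, 0, 0, 0, 0, 0, 0, -15, 0, 0, 0, 0, 0, 0, -10, 0, 0, 0, 0, 0, 0, -6, 0, 0, 0, 0, 0, 0, -4, 0, 0, 0, 0, 0, 0, 0, 0, 0, 0, 0, 0, 0, 0, 0, 0, 0, 0],
)

```text
time: 7.45
tool_pos: [0.6289, 0.2296, 0.1211]
ee_rot: [-3.141, -0.0, -1.126]
wrist_force: [-0.1, 0.6, -1.0]
width: 0.0573
```

```bash
python3 - <<'E'
from ov import *
o=get_obs();print(o['tool_pos'],o['wrist_force'])
S=snap('scene','s5'); x,y,z=o['tool_pos']
overlay(S,'s5c',[(FL[:2],x,y,z-.073,(0,255,0)),([(.01,.043),(.01,.047),(0,.047)],.6282,.2294,.032,(255,255,0))],(290,150,360,220),10)
E
```

```text
[0.62894841 0.22961032 0.12110982] [-0.06947567  0.57380141 -0.95034002]
```

View pics/s5c.png

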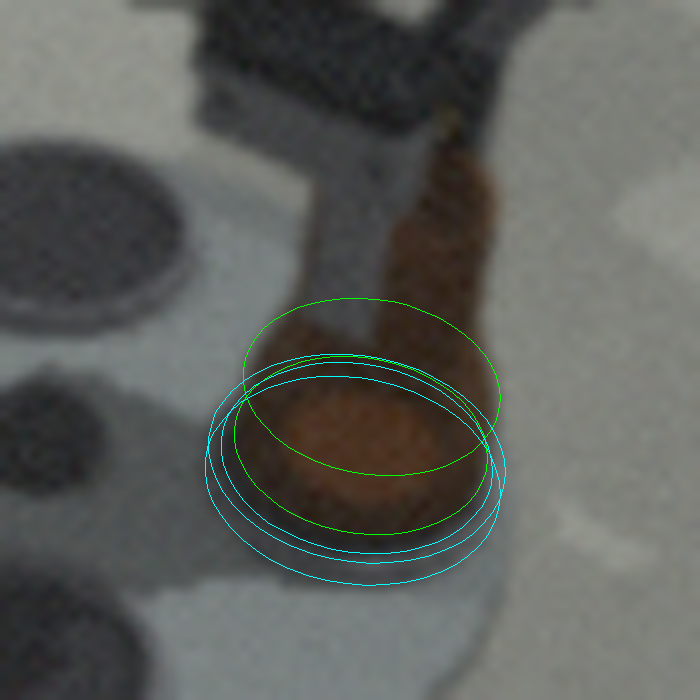

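Call:
send_rows(
  rows=[0, 0, -3, 0, 0, 0, 0, 0, 0, -2, 0, 0, 0, 0, 0, 0, -1, 0, 0, 0, 0, 0, 0, -1, 0, 0, 0, 0, 0, 0, -1, 0, 0, 0, 0, 0, 0, -1, 0, 0, 0, 0, 0, 0, 0, 0, 0, 0, 0, 0, 0, 0, 0, 0, 0, 0],
)

```text
time: 8.5
tool_pos: [0.6287, 0.2295, 0.1115]
ee_rot: [-3.142, -0.0, -1.126]
wrist_force: [0.5, 0.1, -2.0]
width: 0.0575
```

Call:
send_rows(
  rows=[0, 0, -1, 0, 0, 0, 0, 0, 0, -1, 0, 0, 0, 0, 0, 0, -1, 0, 0, 0, 0, 0, 0, -1, 0, 0, 0, 0, 0, 0, -1, 0, 0, 0, 0, 0, 0, 0, 0, 0, 0, 0, 0, 0, 0, 0, 0, 0, 0, 0, 0, 0, 0, 0, 0, 0],
)

```text
time: 9.5
tool_pos: [0.6291, 0.2294, 0.1079]
ee_rot: [-3.14, -0.001, -1.126]
wrist_force: [-1.8, -1.3, 6.3]
width: 0.0571
```

Call:
send_rows(
  rows=[0, 0, -1, 0, 0, 0, 0, 0, 0, 0, 0, 0, 0, 0, 0, 0, 0, 0, 0, 0, 0.4, 0, 0, 0, 0, 0, 0, 0.65, 0, 0, 0, 0, 0, 0, 0.75, 0, 0, 0, 0, 0, 0, 0.85, 0, 0, 0, 0, 0, 0, 0.9, 0, 0, 0, 0, 0, 0, 0.9],
)

```text
time: 10.5
tool_pos: [0.6286, 0.2295, 0.1053]
ee_rot: [3.141, 0.0, -1.126]
wrist_force: [-0.6, 0.0, -0.3]
width: 0.0842
```

```bash
python3 - <<'E'
from ov import *
o=get_obs();print(o['tool_pos'],o['wrist_force'],o['width'])
S=snap('scene','s6'); x,y,z=o['tool_pos']
overlay(S,'s6c',[(FL[:2],x,y,.032,(0,255,0)),([(.01,.043),(.01,.047),(0,.047)],.6282,.2294,.032,(255,255,0))],(290,130,370,220),8)
E
```

```text
[0.62861001 0.22949697 0.10525291] [-0.57124134  0.02611659 -0.32241628] 0.08423816079385994
```

View pics/s6c.png

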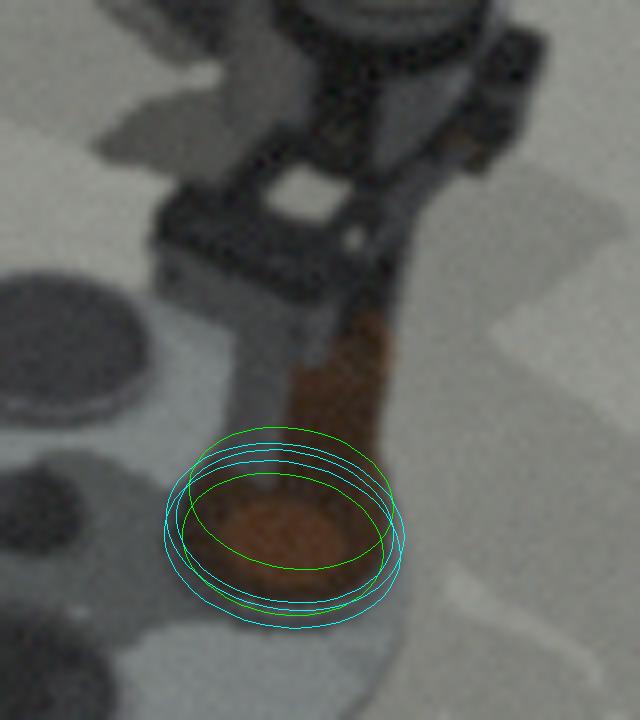

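Call:
send_rows(
  rows=[0, 0, 15, 0, 0, 0, 0.9, 0, 0, 25, 0, 0, 0, 1, 0, 0, 45, 0, 0, 0, 1, 0, 0, 45, 0, 0, 0, 1, -12, -37, 0, 0, 0, 0, 1, -18, -55, 0, 0, 0, 0, 1, -18, -55, 0, 0, 0, 0, 1, -18, -55, 0, 0, 0, 0, 1],
)

```text
time: 11.55
tool_pos: [0.5622, 0.0259, 0.2372]
ee_rot: [-3.139, -0.001, -1.126]
wrist_force: [-0.6, -0.0, -0.2]
width: 0.0938
```

Call:
send_rows(
  rows=[-18, -55, 0, 0, 0, 0, 1, -18, -55, 0, 0, 0, 0, 1, -18, -55, 0, 0, 0, 0, 1, -18, -55, 0, 0, 0, 0, 1, -18, -55, 0, 0, 0, 0, 1, -18, -55, 0, 0, 0, 0, 1, -14, -40, 0, 0, 0, 0, 1, -8, -15, 0, 0, 0, 0, 1],
)

```text
time: 12.55
tool_pos: [0.4318, -0.3595, 0.2365]
ee_rot: [-3.141, -0.001, -1.129]
wrist_force: [0.4, 0.2, 0.7]
width: 0.0942
```

```bash
python3 - <<'E'
from ov import *
o=get_obs();print(o['tool_pos'],o['wrist_force'],o['width'])
S=snap('scene','s7');T=snap('top','t7')
for s in (T,S):
  m=comp(amber(s),s,[(.6282,.2294)],.06); print(m.sum(), fitone([(s,m)],FL,(.6282,.2294),.032))
overlay(T,'t7c',[(FL,.6282,.2294,.032,(0,255,0))],(150,120,390,260),3)
overlay(S,'s7c',[(FL,.6282,.2294,.032,(0,255,0))],(240,130,370,230),5)
E
```

```text
[ 0.43178966 -0.35948294  0.2364586 ] [0.39979197 0.18550187 0.6557568 ] 0.09421260206425848
334.0 (array([0.62983138, 0.23144359]), np.float64(47.62352941176471))
710.0 (array([0.62303688, 0.23275371]), np.float64(132.16078431372551))
```

View pics/t7c.png

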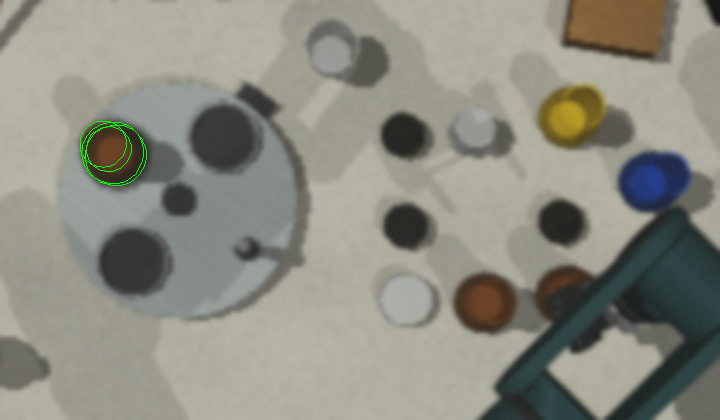

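View pics/s7c.png

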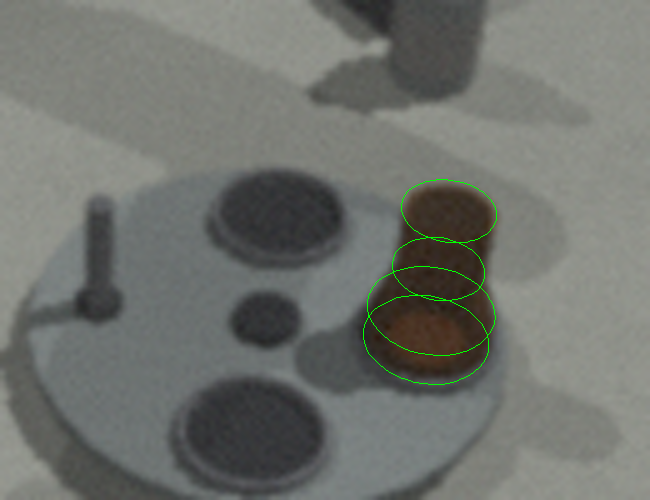

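Call:
send_rows(
  rows=[0, 1, -30, 0, 0, 0, 1, 0, 1, -30, 0, 0, 0, 1, 0, 0, -25, 0, 0, 0, 1, 0, 0, -20, 0, 0, 0, 1, 0, 0, -20, 0, 0, 0, 1, 0, 0, -20, 0, 0, 0, 1, 0, 0, -12, 0, 0, 0, 1, 0, 0, -6, 0, 0, 0, 1],
)

```text
time: 13.65
tool_pos: [0.4332, -0.3544, 0.0723]
ee_rot: [-3.141, 0.0, -1.125]
wrist_force: [-0.1, 0.7, 0.1]
width: 0.094
```

Call:
send_rows(
  rows=[0, 0, 0, 0, 0, 0, 0.8, 0, 0, 0, 0, 0, 0, 0.6, 0, 0, 0, 0, 0, 0, 0.3, 0, 0, 0, 0, 0, 0, 0, 0, 0, 0, 0, 0, 0, 0, 0, 0, 0, 0, 0, 0, 0, 0, 0, 10, 0, 0, 0, 0, 0, 0, 20, 0, 0, 0, 0],
)

```text
time: 14.65
tool_pos: [0.4316, -0.3544, 0.1013]
ee_rot: [3.14, 0.004, -1.126]
wrist_force: [-0.6, 0.2, -1.9]
width: 0.0572
```

Call:
send_rows(
  rows=[0, 0, 35, 0, 0, 0, 0, 0, 0, 45, 0, 0, 0, 0, 0, 0, 45, 0, 0, 0, 0, 2, 20, 8, 0, 0, 0, 0, 4, 38, 0, 0, 0, 0, 0, 4, 45, 0, 0, 0, 0, 0, 5, 48, 0, 0, 0, 0, 0, 5, 48, 0, 0, 0, 0, 0],
)

```text
time: 15.65
tool_pos: [0.4513, -0.1532, 0.2329]
ee_rot: [3.139, 0.004, -1.125]
wrist_force: [0.8, -0.3, -1.7]
width: 0.0577
```

Call:
send_rows(
  rows=[5, 48, 0, 0, 0, 0, 0, 5, 48, 0, 0, 0, 0, 0, 5, 48, 0, 0, 0, 0, 0, 5, 48, 0, 0, 0, 0, 0, 5, 48, 0, 0, 0, 0, 0, 5, 48, 0, 0, 0, 0, 0, 4, 46, 0, 0, 0, 0, 0, 3, 30, 0, 0, 0, 0, 0],
)

```text
time: 16.65
tool_pos: [0.4872, 0.2102, 0.2327]
ee_rot: [3.137, 0.002, -1.123]
wrist_force: [-0.7, -0.5, -2.6]
width: 0.0573
```

Call:
send_rows(
  rows=[0, 0, -30, 0, 0, 0, 0, 0, 0, -30, 0, 0, 0, 0, 0, 0, -25, 0, 0, 0, 0, 0, 0, -20, 0, 0, 0, 0, 0, 0, -5, 0, 0, 0, 0, 0, 0, 0, 0, 0, 0, 0, 0, 0, 0, 0, 0, 0, 0, 0, 0, 0, 0, 0, 0, 0],
)

```text
time: 17.65
tool_pos: [0.4902, 0.2077, 0.1266]
ee_rot: [-3.14, -0.0, -1.126]
wrist_force: [0.2, 1.0, -2.0]
width: 0.0572
```

Call:
send_rows(
  rows=[0, 0, -5, 0, 0, 0, 0, 0, 0, -3, 0, 0, 0, 0, 0, 0, -2, 0, 0, 0, 0, 0, 0, -1, 0, 0, 0, 0, 0, 0, -1, 0, 0, 0, 0, 0, 0, -1, 0, 0, 0, 0, 0, 0, -1, 0, 0, 0, 0, 0, 0, 0, 0, 0, 0, 0],
)

```text
time: 18.65
tool_pos: [0.4896, 0.2075, 0.1114]
ee_rot: [3.141, -0.0, -1.126]
wrist_force: [0.4, 0.1, -0.8]
width: 0.0574
```

Call:
send_rows(
  rows=[0, 0, -1, 0, 0, 0, 0, 0, 0, -1, 0, 0, 0, 0, 0, 0, -1, 0, 0, 0, 0, 0, 0, -1, 0, 0, 0, 0, 0, 0, -1, 0, 0, 0, 0, 0, 0, -1, 0, 0, 0, 0, 0, 0, 0, 0, 0, 0, 0, 0, 0, 0, 0, 0, 0, 0],
)

```text
time: 19.65
tool_pos: [0.4897, 0.2075, 0.1055]
ee_rot: [-3.142, -0.0, -1.126]
wrist_force: [1.2, -0.9, -1.1]
width: 0.0574
```

Call:
send_rows(
  rows=[0, 0, -1, 0, 0, 0, 0, 0, 0, -0.5, 0, 0, 0, 0, 0, 0, 0, 0, 0, 0, 0, 0, 0, 0, 0, 0, 0, 0.4, 0, 0, 0, 0, 0, 0, 0.62, 0, 0, 0, 0, 0, 0, 0.75, 0, 0, 0, 0, 0, 0, 0.9, 0, 0, 0, 0, 0, 0, 0.9],
)

```text
time: 20.65
tool_pos: [0.4894, 0.2074, 0.1036]
ee_rot: [3.141, -0.0, -1.126]
wrist_force: [0.1, 0.3, 0.9]
width: 0.0834
```

Call:
send_rows(
  rows=[0, 0, 15, 0, 0, 0, 0.9, 0, 0, 25, 0, 0, 0, 1, 0, 0, 45, 0, 0, 0, 1, 0, 0, 45, 0, 0, 0, 1, -3, -37, 0, 0, 0, 0, 1, -5, -45, 0, 0, 0, 0, 1, -5, -45, 0, 0, 0, 0, 1, -5, -45, 0, 0, 0, 0, 1],
)

```text
time: 21.65
tool_pos: [0.4716, 0.0342, 0.2355]
ee_rot: [-3.14, -0.001, -1.126]
wrist_force: [0.2, -0.0, 0.3]
width: 0.0937
```

Call:
send_rows(
  rows=[-6, -45, 0, 0, 0, 0, 1, -6, -45, 0, 0, 0, 0, 1, -6, -45, 0, 0, 0, 0, 1, -6, -45, 0, 0, 0, 0, 1, -6, -45, 0, 0, 0, 0, 1, -7, -40, 0, 0, 0, 0, 1, -8, -20, 0, 0, 0, 0, 1, 0, 0, 0, 0, 0, 0, 1],
)

```text
time: 22.65
tool_pos: [0.4264, -0.2507, 0.2349]
ee_rot: [-3.141, -0.001, -1.129]
wrist_force: [0.3, 0.4, -0.3]
width: 0.0941
```

```bash
python3 - <<'E'
from ov import *
o=get_obs();print(o['tool_pos'],o['wrist_force'],o['width'])
S=snap('scene','s8');T=snap('top','t8')
P=[(.6282,.2294),(.4884,.208)]
for p in P:
  m=comp(amber(T),T,[p],.06); print(m.sum(), fitone([(T,m)],FL,p,.032))
overlay(T,'t8c',[(FL,*p,.032,(0,255,0)) for p in P]+[(FL,.4261,-.2493,0,(0,255,0))],(150,120,390,260),3)
overlay(S,'s8c',[(FL,*p,.032,(0,255,0)) for p in P],(100,120,370,280),2.8)
E
```

```text
[ 0.42635909 -0.25065089  0.23491973] [ 0.31120487  0.39145377 -0.28648582] 0.09410598179826356
333.0 (array([0.62959749, 0.23131176]), np.float64(48.2))
322.0 (array([0.48940882, 0.20950877]), np.float64(43.09803921568627))
```

View pics/t8c.png

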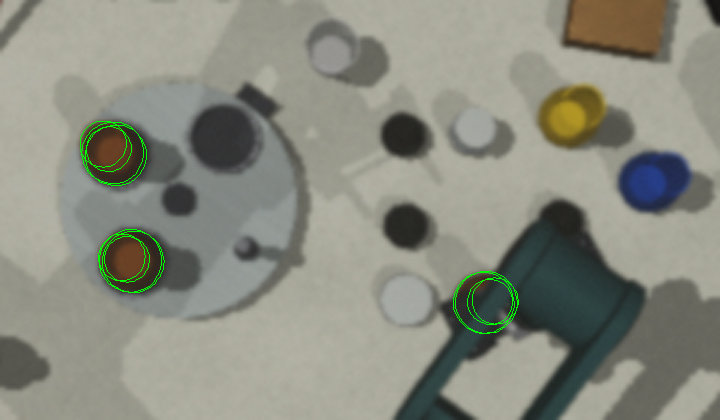

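View pics/s8c.png

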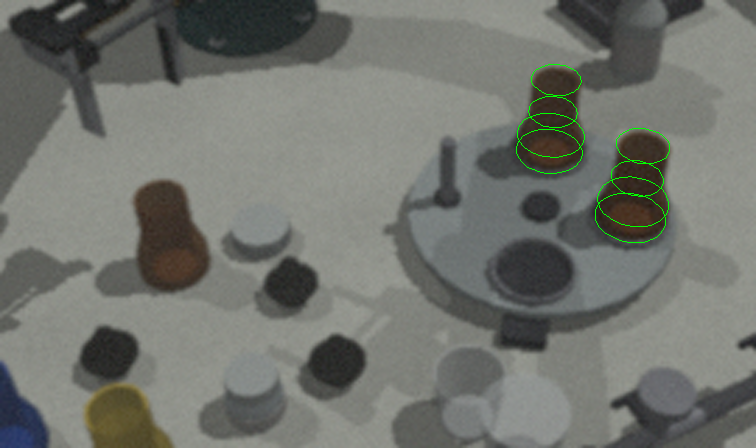

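Call:
send_rows(
  rows=[0, -1, -30, 0, 0, 0, 1, 0, 0, -30, 0, 0, 0, 1, 0, 0, -25, 0, 0, 0, 1, 0, 0, -20, 0, 0, 0, 1, 0, 0, -20, 0, 0, 0, 1, 0, 0, -20, 0, 0, 0, 1, 0, 0, -12, 0, 0, 0, 1, 0, 0, -4, 0, 0, 0, 1],
)

```text
time: 23.75
tool_pos: [0.4267, -0.2497, 0.0726]
ee_rot: [3.141, 0.001, -1.125]
wrist_force: [-0.0, 0.9, -0.2]
width: 0.0937
```

Call:
send_rows(
  rows=[0, 0, 0, 0, 0, 0, 0.8, 0, 0, 0, 0, 0, 0, 0.6, 0, 0, 0, 0, 0, 0, 0.3, 0, 0, 0, 0, 0, 0, 0, 0, 0, 0, 0, 0, 0, 0, 0, 0, 0, 0, 0, 0, 0, 0, 0, 10, 0, 0, 0, 0, 0, 0, 20, 0, 0, 0, 0],
)

```text
time: 24.75
tool_pos: [0.4257, -0.25, 0.1022]
ee_rot: [3.14, 0.003, -1.126]
wrist_force: [-0.3, -0.5, -0.9]
width: 0.0569
```

Call:
send_rows(
  rows=[0, 0, 35, 0, 0, 0, 0, 0, 0, 45, 0, 0, 0, 0, 0, 0, 45, 0, 0, 0, 0, 13, 20, 8, 0, 0, 0, 0, 20, 30, 0, 0, 0, 0, 0, 20, 30, 0, 0, 0, 0, 0, 20, 30, 0, 0, 0, 0, 0, 20, 30, 0, 0, 0, 0, 0],
)

```text
time: 25.75
tool_pos: [0.5201, -0.1096, 0.2361]
ee_rot: [3.141, -0.0, -1.126]
wrist_force: [0.8, -0.3, -1.3]
width: 0.0568
```

Call:
send_rows(
  rows=[20, 30, 0, 0, 0, 0, 0, 20, 30, 0, 0, 0, 0, 0, 20, 30, 0, 0, 0, 0, 0, 20, 30, 0, 0, 0, 0, 0, 20, 30, 0, 0, 0, 0, 0, 16, 30, 0, 0, 0, 0, 0, 10, 15, 0, 0, 0, 0, 0, 4, 5, 0, 0, 0, 0, 0],
)

```text
time: 26.75
tool_pos: [0.6498, 0.0898, 0.2356]
ee_rot: [3.14, -0.0, -1.125]
wrist_force: [-0.1, -0.1, -1.4]
width: 0.0568
```

Call:
send_rows(
  rows=[0, 0, -30, 0, 0, 0, 0, 0, 0, -30, 0, 0, 0, 0, 0, 0, -25, 0, 0, 0, 0, 0, 0, -20, 0, 0, 0, 0, 0, 0, -5, 0, 0, 0, 0, 0, 0, -5, 0, 0, 0, 0, 0, 0, 0, 0, 0, 0, 0, 0, 0, 0, 0, 0, 0, 0],
)

```text
time: 27.75
tool_pos: [0.6502, 0.0894, 0.1221]
ee_rot: [-3.14, -0.001, -1.126]
wrist_force: [-0.3, -1.4, -1.0]
width: 0.0569
```

Call:
send_rows(
  rows=[0, 0, -3, 0, 0, 0, 0, 0, 0, -2, 0, 0, 0, 0, 0, 0, -1, 0, 0, 0, 0, 0, 0, -1, 0, 0, 0, 0, 0, 0, -1, 0, 0, 0, 0, 0, 0, -1, 0, 0, 0, 0, 0, 0, -1, 0, 0, 0, 0, 0, 0, 0, 0, 0, 0, 0],
)

```text
time: 28.75
tool_pos: [0.6496, 0.0892, 0.1109]
ee_rot: [3.141, -0.001, -1.126]
wrist_force: [0.6, -0.9, -1.7]
width: 0.0569
```

Call:
send_rows(
  rows=[0, 0, -1, 0, 0, 0, 0, 0, 0, -1, 0, 0, 0, 0, 0, 0, -1, 0, 0, 0, 0, 0, 0, -1, 0, 0, 0, 0, 0, 0, -1, 0, 0, 0, 0, 0, 0, 0, 0, 0, 0, 0, 0, 0, 0, 0, 0, 0, 0, 0, 0, 0, 0, 0, 0, 0],
)

```text
time: 29.75
tool_pos: [0.6496, 0.0895, 0.1059]
ee_rot: [3.141, -0.0, -1.126]
wrist_force: [0.3, -0.7, -1.9]
width: 0.0567
```

Call:
send_rows(
  rows=[0, 0, -1, 0, 0, 0, 0, 0, 0, -0.5, 0, 0, 0, 0, 0, 0, 0, 0, 0, 0, 0, 0, 0, 0, 0, 0, 0, 0.4, 0, 0, 0, 0, 0, 0, 0.62, 0, 0, 0, 0, 0, 0, 0.75, 0, 0, 0, 0, 0, 0, 0.9, 0, 0, 0, 0, 0, 0, 0.9],
)

```text
time: 30.75
tool_pos: [0.6496, 0.0895, 0.1042]
ee_rot: [3.141, 0.0, -1.126]
wrist_force: [0.1, 0.3, 0.1]
width: 0.083
```

Call:
send_rows(
  rows=[0, 0, 15, 0, 0, 0, 0.9, 0, 0, 25, 0, 0, 0, 1, 0, 0, 45, 0, 0, 0, 1, 0, 0, 45, 0, 0, 0, 1, -20, -30, 0, 0, 0, 0, 1, -30, -45, 0, 0, 0, 0, 1, -30, -45, 0, 0, 0, 0, 1, -30, -45, 0, 0, 0, 0, 1],
)

```text
time: 31.75
tool_pos: [0.5389, -0.0767, 0.2361]
ee_rot: [-3.14, -0.002, -1.126]
wrist_force: [0.5, -1.1, 0.7]
width: 0.0939
```

Call:
send_rows(
  rows=[-40, -45, 0, 0, 0, 0, 1, -40, -45, 0, 0, 0, 0, 1, -40, -45, 0, 0, 0, 0, 1, -40, -45, 0, 0, 0, 0, 1, 0, 0, 0, 0, 0, 0, 1, 0, 0, 0, 0, 0, 0, 1, 0, 0, 0, 0, 0, 0, 0.6, 0, 0, 0, 0, 0, 0, 0.6],
)

```text
time: 32.75
tool_pos: [0.3806, -0.2545, 0.2345]
ee_rot: [-3.141, 0.0, -1.123]
wrist_force: [0.4, 0.6, 0.0]
width: 0.078
```

```bash
python3 - <<'E'
from ov import *
o=get_obs();print(o['tool_pos'],o['wrist_force'],o['width'])
S=snap('scene','s9');T=snap('top','t9')
P=[(.6282,.2294),(.4884,.208),(.6496,.0896)]
for p in P:
  m=comp(amber(T),T,[p],.06); print(m.sum(), fitone([(T,m)],FL,p,.032))
G=[(.6474,-.1481),(.5277,-.1485),(.528,-.3484)]
for g in G:
  a=comp(dark(T)*near(T,g,.02,14),T,[g],.02);b=comp(dark(S)*near(S,g,.02,18),S,[g],.02)
  print(a.sum(),b.sum(),[(q[0].round(4),q[1]) for q in (fitone([(T,a)],ST,g,0),fitone([(S,b)],ST,g,0))])
overlay(T,'t9c',[(FL,*p,.032,(0,255,0)) for p in P],(150,120,390,260),3)
overlay(S,'s9c',[(FL,*p,.032,(0,255,0)) for p in P],(100,120,370,280),2.8)
E
```

```text
[ 0.38055092 -0.25446073  0.23453318] [0.35944013 0.64866484 0.01500207] 0.07797136327050636
336.0 (array([0.62964386, 0.2314448 ]), np.float64(44.694117647058825))
324.0 (array([0.48916314, 0.2095034 ]), np.float64(41.34509803921569))
326.0 (array([0.64967168, 0.09122238]), np.float64(38.94117647058823))
162.0 292.0 [(array([ 0.6471, -0.1478]), np.float64(25.635294117647057)), (array([ 0.651 , -0.1513]), np.float64(29.462745098039214))]
165.0 243.0 [(array([ 0.5283, -0.1483]), np.float64(25.074509803921565)), (array([ 0.5322, -0.1509]), np.float64(32.74509803921569))]
161.0 289.0 [(array([ 0.5291, -0.3509]), np.float64(30.69019607843137)), (array([ 0.5322, -0.3535]), np.float64(34.31764705882353))]
```

View pics/t9c.png

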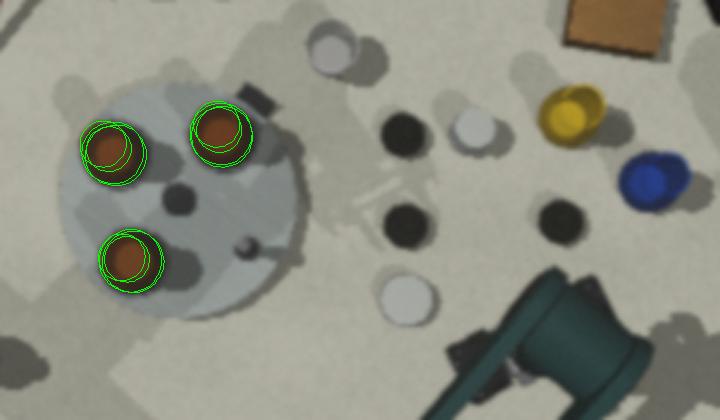

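View pics/s9c.png

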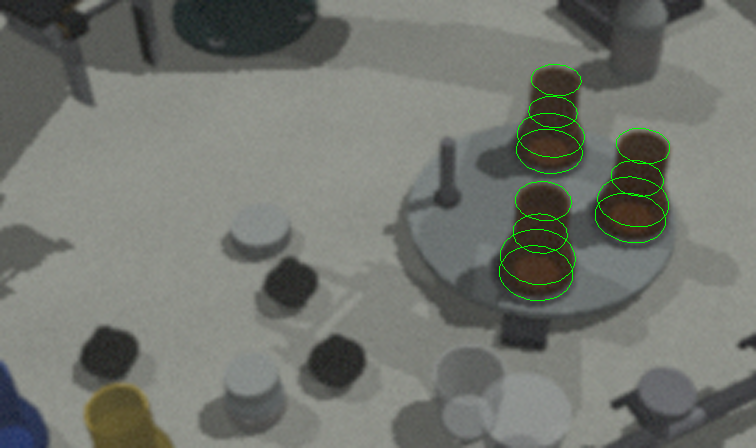

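Call:
send_rows(
  rows=[20, 14, 0, 0, 0, 0, 0.6, 30, 21, 0, 0, 0, 0, 0.6, 35, 25, -20, 0, 0, 0, 0.6, 30, 21, -30, 0, 0, 0, 0.6, 25, 17, -30, 0, 0, 0, 0.6, 10, 7, -30, 0, 0, 0, 0.6, 0, 0, -20, 0, 0, 0, 0.6, 0, 0, 0, 0, 0, 0, 0.6],
)

```text
time: 33.85
tool_pos: [0.5285, -0.1492, 0.1021]
ee_rot: [3.138, 0.004, -1.125]
wrist_force: [-0.8, 0.1, 0.7]
width: 0.0564
```

```bash
python3 - <<'E'
from ov import *
o=get_obs();print(o['tool_pos'],o['wrist_force'],o['width'])
x,y,z=o['tool_pos']
S=snap('scene','s10')
overlay(S,'s10c',[(ST,.5295,-.15,0,(255,255,0)),([(0,.005),(.019,.005)],x,y,z,(0,255,0))],(140,160,250,260),6)
E
```

```text
[ 0.52850977 -0.14923544  0.10209158] [-0.79565314  0.05623625  0.65348519] 0.0564124628772707
```

View pics/s10c.png

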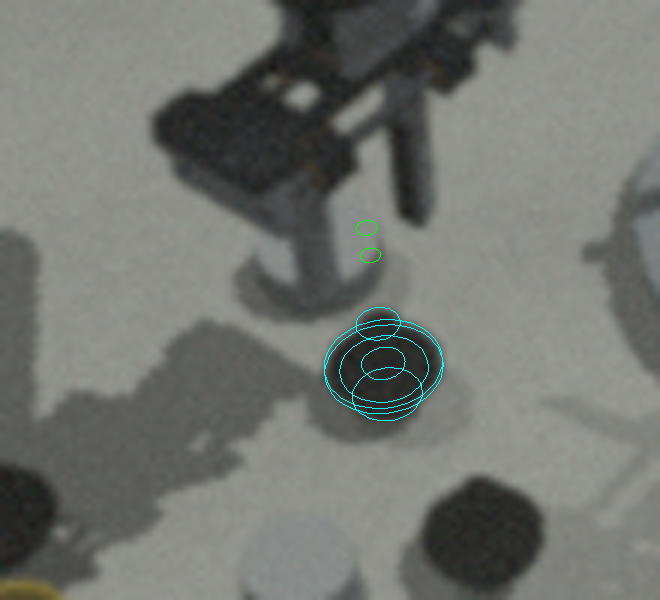

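Call:
send_rows(
  rows=[0, 0, -20, 0, 0, 0, 0.6, 0, 0, -20, 0, 0, 0, 0.6, 0, 0, -15, 0, 0, 0, 0.6, 0, 0, -10, 0, 0, 0, 0.6, 0, 0, -7, 0, 0, 0, 0.6, 0, 0, -3, 0, 0, 0, 0.6, 0, 0, 0, 0, 0, 0, 0.6, 0, 0, 0, 0, 0, 0, 0.6],
)

```text
time: 34.9
tool_pos: [0.53, -0.1506, 0.03]
ee_rot: [-3.141, -0.001, -1.126]
wrist_force: [-0.5, -0.7, 0.6]
width: 0.0563
```

Call:
send_rows(
  rows=[0, 0, -1, 0, 0, 0, 0.4, 0, 0, 0, 0, 0, 0, 0.2, 0, 0, 0, 0, 0, 0, 0, 0, 0, 0, 0, 0, 0, 0, 0, 0, 0, 0, 0, 0, 0, 0, 0, 0, 0, 0, 0, 0, 0, 0, 10, 0, 0, 0, 0, 0, 0, 20, 0, 0, 0, 0, 0, 0, 30, 0, 0, 0, 0],
)

```text
invalid input
```

```bash
python3 - <<'E'
from ov import *
o=get_obs();print(o['tool_pos'],o['wrist_force'],o['width'])
x,y,z=o['tool_pos']
S=snap('scene','s11')
overlay(S,'s11c',[(ST,x,y,z-.0285,(255,255,0))],(140,160,250,260),6)
E
```

```text
[ 0.53002702 -0.1506468   0.0300265 ] [-0.49281252 -0.73997708  0.61382289] 0.056338487882393824
```

View pics/s11c.png

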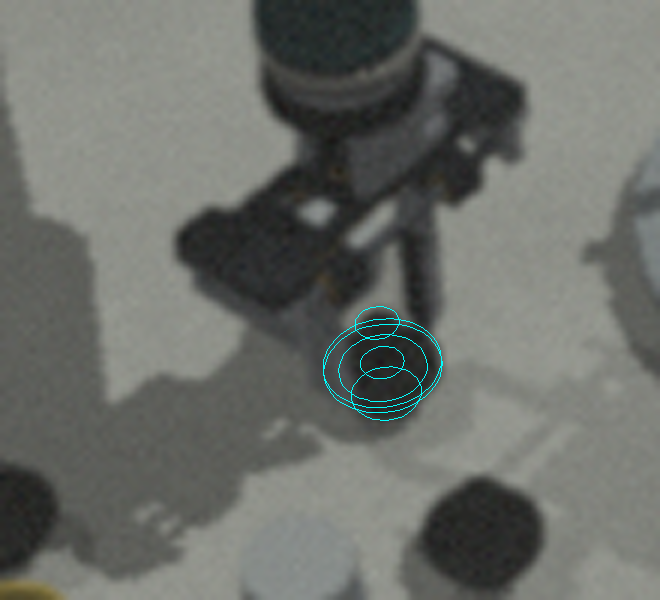

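Call:
send_rows(
  rows=[0, 0, -1, 0, 0, 0, 0.4, 0, 0, 0, 0, 0, 0, 0.2, 0, 0, 0, 0, 0, 0, 0, 0, 0, 0, 0, 0, 0, 0, 0, 0, 0, 0, 0, 0, 0, 0, 0, 0, 0, 0, 0, 0, 0, 0, 10, 0, 0, 0, 0, 0, 0, 20, 0, 0, 0, 0],
)

```text
time: 35.95
tool_pos: [0.5289, -0.1503, 0.0582]
ee_rot: [3.14, 0.001, -1.126]
wrist_force: [0.1, 0.5, -0.8]
width: 0.0214
```

Call:
send_rows(
  rows=[0, 0, 35, 0, 0, 0, 0, 0, 0, 45, 0, 0, 0, 0, 0, 0, 45, 0, 0, 0, 0, 0, 0, 40, 0, 0, 0, 0, 0, 0, 12, 0, 0, 0, 0, 0, 0, 0, 0, 0, 0, 0, 0, 0, 0, 0, 0, 0, 0, 0, 0, 0, 0, 0, 0, 0],
)

```text
time: 36.95
tool_pos: [0.5288, -0.1502, 0.2332]
ee_rot: [3.139, 0.003, -1.126]
wrist_force: [0.2, 0.2, -0.9]
width: 0.0217
```

```bash
python3 - <<'E'
from ov import *
o=get_obs();print(o['tool_pos'],o['wrist_force'],o['width'])
x,y,z=o['tool_pos']
S=snap('scene','s11')
overlay(S,'s11d',[(ST,x,y,z-.0285,(255,255,0))],(140,90,250,190),6)
E
```

```text
[ 0.52884559 -0.15020096  0.23321715] [ 0.22456297  0.20565661 -0.89341562] 0.02166539389293087
```

View pics/s11d.png

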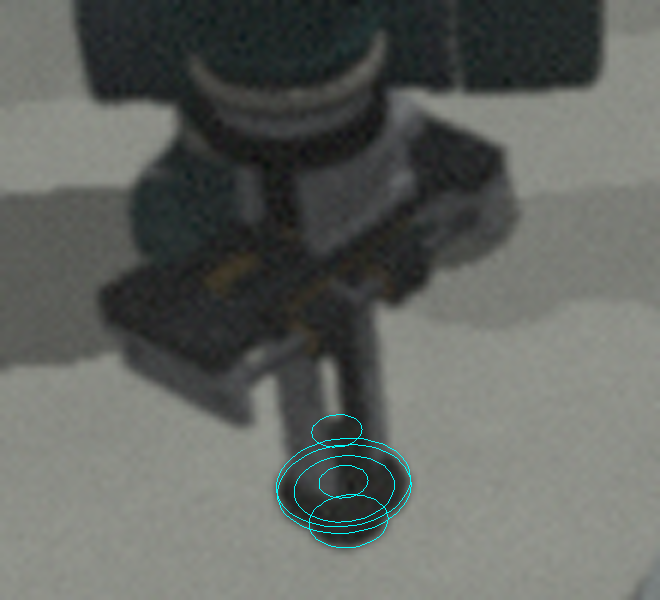

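Call:
send_rows(
  rows=[10, 20, 0, 0, 0, 0, 0, 18, 36, 0, 0, 0, 0, 0, 22, 44, 0, 0, 0, 0, 0, 22, 44, 0, 0, 0, 0, 0, 22, 44, 0, 0, 0, 0, 0, 16, 32, 0, 0, 0, 0, 0, 8, 16, 0, 0, 0, 0, 2, 4, 0, 0, 0, 0, 0],
)

```text
invalid input
```

Call:
send_rows(
  rows=[0, 0, -20, 0, 0, 0, 0, 0, 0, -20, 0, 0, 0, 0, 0, 0, -10, 0, 0, 0, 0, 0, 0, -5, 0, 0, 0, 0, 0, 0, 0, 0, 0, 0, 0, 0, 0, 0, 0, 0, 0, 0, 0, 0, 0, 0, 0, 0, 0, 0, 0, 0, 0, 0, 0, 0],
)

```text
time: 38.0
tool_pos: [0.5298, -0.1506, 0.181]
ee_rot: [-3.141, -0.001, -1.126]
wrist_force: [0.6, 0.4, -0.1]
width: 0.0216
```

```bash
python3 - <<'E'
from ov import *
o=get_obs();print(o['tool_pos'],o['wrist_force'],o['width'])
x,y,z=o['tool_pos']
S=snap('scene','s12')
overlay(S,'s12c',[(ST,x,y,z-.0285,(255,255,0)),(FL,.6496,.0896,.032,(0,255,0))],(240,120,350,230),6)
E
```

```text
[ 0.52983822 -0.15057995  0.18096891] [ 0.6032399   0.41582295 -0.13944928] 0.021629019504965468
```

View pics/s12c.png

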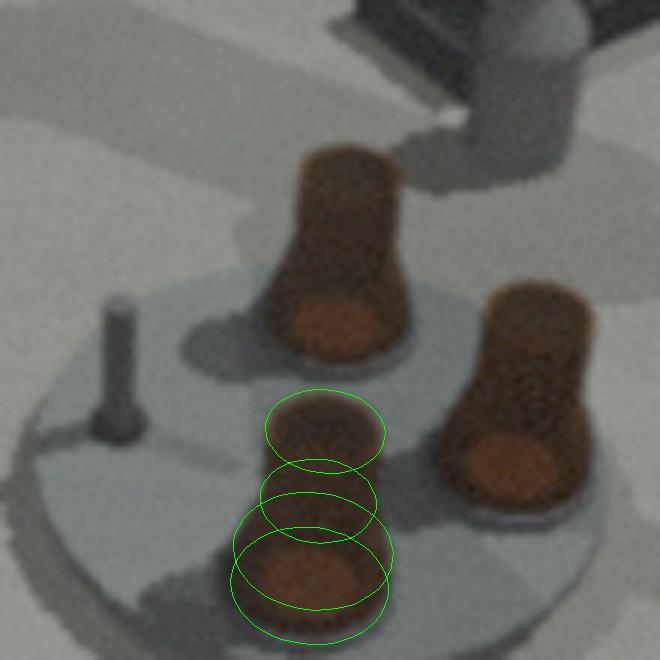

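Call:
send_rows(
  rows=[0, 0, 30, 0, 0, 0, 0, 0, 0, 25, 0, 0, 0, 0, 14, 28, 0, 0, 0, 0, 0, 24, 48, 0, 0, 0, 0, 0, 26, 52, 0, 0, 0, 0, 0, 26, 52, 0, 0, 0, 0, 0, 20, 40, 0, 0, 0, 0, 0, 10, 20, 0, 0, 0, 0, 0],
)

```text
time: 39.05
tool_pos: [0.6501, 0.0916, 0.2349]
ee_rot: [3.141, 0.0, -1.124]
wrist_force: [0.0, -1.1, 0.1]
width: 0.0214
```

Call:
send_rows(
  rows=[0, 0, -20, 0, 0, 0, 0, 0, 0, -20, 0, 0, 0, 0, 0, 0, -10, 0, 0, 0, 0, 0, 0, -5, 0, 0, 0, 0, 0, 0, 0, 0, 0, 0, 0, 0, 0, 0, 0, 0, 0, 0, 0, 0, 0, 0, 0, 0, 0, 0, 0, 0, 0, 0, 0, 0],
)

```text
time: 40.05
tool_pos: [0.6498, 0.0895, 0.181]
ee_rot: [-3.141, -0.0, -1.126]
wrist_force: [-0.2, 0.1, -1.5]
width: 0.0216
```

```bash
python3 - <<'E'
from ov import *
o=get_obs();print(o['tool_pos'],o['wrist_force'],o['width'])
x,y,z=o['tool_pos']
S=snap('scene','s12')
overlay(S,'s12c',[(ST,x,y,z-.0285,(255,255,0)),(FL,.6496,.0896,.032,(0,255,0))],(240,120,350,230),6)
E
```

```text
[0.64983162 0.0895202  0.18097591] [-0.19410504  0.110686   -1.53030056] 0.021551301622724225
```

View pics/s12c.png

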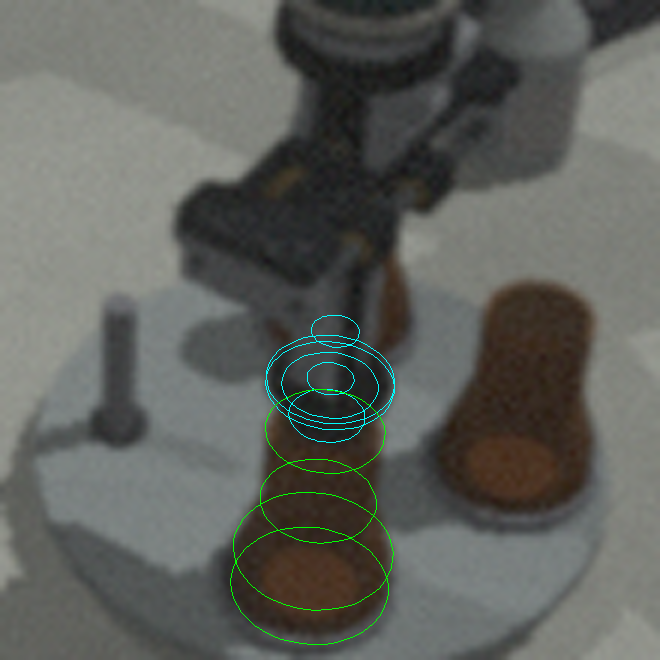

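Aligned with the mouth; inserting.

Call:
send_rows(
  rows=[0, 0, -5, 0, 0, 0, 0, 0, 0, -5, 0, 0, 0, 0, 0, 0, -4, 0, 0, 0, 0, 0, 0, -4, 0, 0, 0, 0, 0, 0, -3, 0, 0, 0, 0, 0, 0, -3, 0, 0, 0, 0, 0, 0, 0, 0, 0, 0, 0, 0, 0, 0, 0, 0, 0, 0],
)

```text
time: 41.1
tool_pos: [0.6497, 0.0895, 0.1567]
ee_rot: [-3.141, -0.0, -1.126]
wrist_force: [-0.9, -0.0, -1.0]
width: 0.0216
```

Call:
send_rows(
  rows=[0, 0, -1, 0, 0, 0, 0, 0, 0, -1, 0, 0, 0, 0, 0, 0, -1, 0, 0, 0, 0, 0, 0, -1, 0, 0, 0, 0, 0, 0, -1, 0, 0, 0, 0, 0, 0, 0, 0, 0, 0, 0, 0, 0, 0, 0, 0, 0, 0, 0, 0, 0, 0, 0, 0, 0],
)

```text
time: 42.1
tool_pos: [0.6497, 0.0895, 0.1516]
ee_rot: [-3.141, -0.0, -1.126]
wrist_force: [-0.0, -0.4, -0.7]
width: 0.0218
```

Call:
send_rows(
  rows=[0, 0, -1, 0, 0, 0, 0, 0, 0, -1, 0, 0, 0, 0, 0, 0, 0, 0, 0, 0, 0, 0, 0, 0, 0, 0, 0, 0.1, 0, 0, 0, 0, 0, 0, 0.3, 0, 0, 0, 0, 0, 0, 0.45, 0, 0, 0, 0, 0, 0, 0.5, 0, 0, 0, 0, 0, 0, 0.5],
)

```text
time: 43.1
tool_pos: [0.6496, 0.0895, 0.1491]
ee_rot: [3.141, 0.0, -1.126]
wrist_force: [-0.5, 0.6, -0.2]
width: 0.0471
```

Call:
send_rows(
  rows=[0, 0, 10, 0, 0, 0, 0.5, 0, 0, 25, 0, 0, 0, 0.5, 0, 0, 40, 0, 0, 0, 0.5, 0, 0, 10, 0, 0, 0, 0.5, 0, -40, 0, 0, 0, 0, 0.5, 0, -60, 0, 0, 0, 0, 0.5, 0, -60, 0, 0, 0, 0, 0.6, 0, -60, 0, 0, 0, 0, 0.6],
)

```text
time: 44.1
tool_pos: [0.6492, -0.1321, 0.2335]
ee_rot: [3.141, 0.001, -1.125]
wrist_force: [0.3, -0.3, -0.6]
width: 0.0565
```

```bash
cat > chk.py <<'E'
from ov import *
import sys
k=sys.argv[1]; G=eval(sys.argv[2]); D=eval(sys.argv[3]) # bench stoppers, done flask pos
o=get_obs();print(o['time'],o['tool_pos'],o['width'])
S=snap('scene','s'+k);T=snap('top','t'+k)
for g in G:
  a=comp(dark(T)*near(T,g,.02,14),T,[g],.02);b=comp(dark(S)*near(S,g,.02,18),S,[g],.02)
  print(a.sum(),b.sum(),[(q[0].round(4),q[1]) for q in (fitone([(T,a)],ST,g,0),fitone([(S,b)],ST,g,0))])
it=[(ST,*p,.122,(255,255,0)) for p in D]
overlay(S,f's{k}c',it,(230,130,350,250),6)
overlay(T,f't{k}c',it,(150,120,390,260),3)
E
python3 chk.py 13 "[(.647,-.148),(.529,-.351)]" "[(.6497,.0895)]"
```

```text
44.1 [ 0.64920568 -0.13205071  0.23347769] 0.05646892698109648
0.0 0.0 [(array([ 1.4536, -0.3007]), np.float64(0.0)), (array([-1.0122,  1.2422]), np.float64(0.0))]
173.0 304.0 [(array([ 0.5299, -0.3512]), np.float64(22.141176470588235)), (array([ 0.5303, -0.3536]), np.float64(23.400000000000002))]
```

View pics/s13c.png

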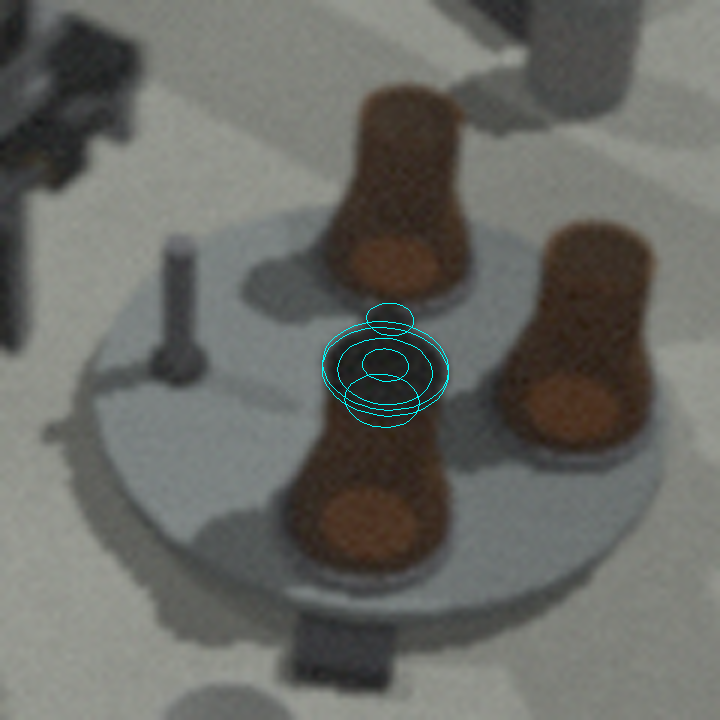

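View pics/t13c.png

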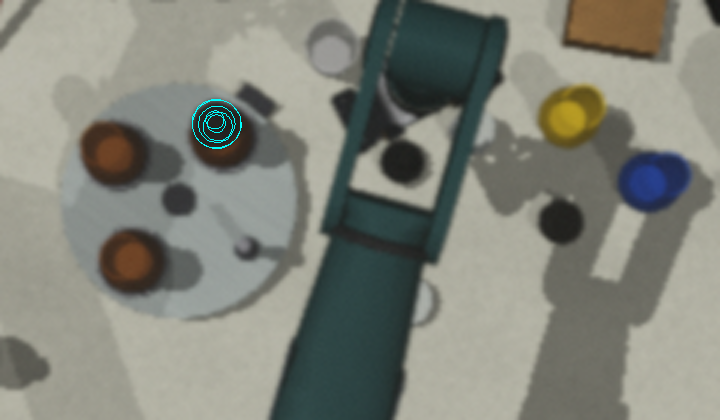

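```bash
python3 - <<'E'
from ov import *
S=dict(np.load('pics/s13.npz'));T=dict(np.load('pics/t13.npz'))
g=unproj(T,403/3+150-.3,161/3+120-.3,.022)[:2];print(g)
a=dark(T,65)*near(T,g,.02,10); a=comp(a,T,[g],.02)
print(a.sum(),fitone([(T,a)],ST,g,0))
overlay(S,'s13d',[(ST,*g,0,(255,255,0))],(130,150,250,260),6)
b=comp(dark(S)*near(S,g,.02,17),S,[g],.02); print(b.sum(),fitone([(S,b)],ST,g,0))
E
```

```text
[ 0.61351666 -0.14666891]
161.0 (array([ 0.6153273 , -0.14617214]), np.float64(43.57647058823529))
260.0 (array([ 0.61583307, -0.14892962]), np.float64(41.03921568627451))
```

View pics/s13d.png

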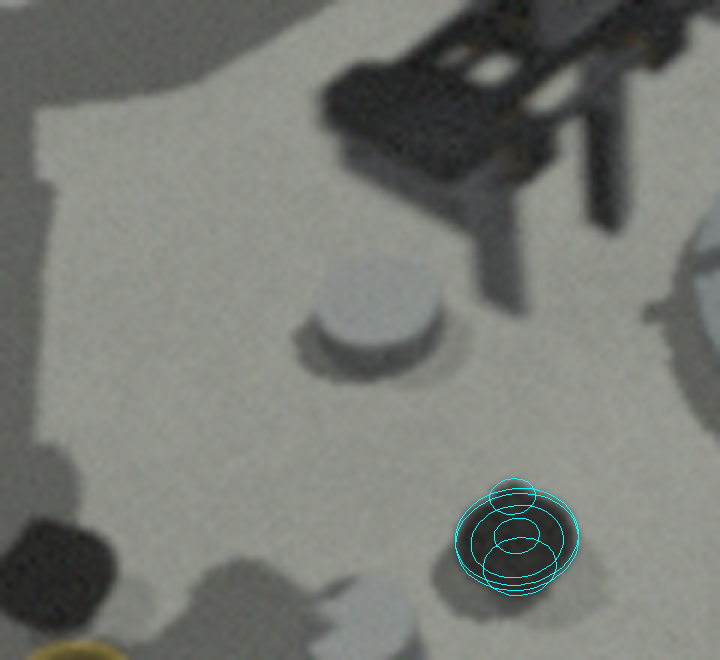

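Call:
send_rows(
  rows=[-5, -3, 0, 0, 0, 10, 0.6, -5, -3, 0, 0, 0, 10, 0.6, -5, -3, 0, 0, 0, 10, 0.6, -5, -3, 0, 0, 0, 10, 0.6, -5, -2, 0, 0, 0, 10, 0.6, -5, -2, 0, 0, 0, 10, 0.6, -5, -2, 0, 0, 0, 10, 0.6, 0, 0, 0, 0, 0, 10, 0.6],
)

```text
time: 45.2
tool_pos: [0.6143, -0.1476, 0.2338]
ee_rot: [-3.141, 0.001, 0.277]
wrist_force: [-0.2, -0.6, -0.0]
width: 0.0565
```

Call:
send_rows(
  rows=[0, 0, -20, 0, 0, 10, 0.6, 0, 0, -40, 0, 0, 0, 0.6, 0, 0, -40, 0, 0, 0, 0.6, 0, 0, -25, 0, 0, 0, 0.6, 0, 0, -5, 0, 0, 0, 0.6, 0, 0, 0, 0, 0, 0, 0.6, 0, 0, 0, 0, 0, 0, 0.6, 0, 0, 0, 0, 0, 0, 0.6],
)

```text
time: 46.2
tool_pos: [0.6155, -0.1487, 0.1062]
ee_rot: [3.14, -0.002, 0.445]
wrist_force: [0.5, -0.1, -0.5]
width: 0.0566
```

```bash
python3 - <<'E'
from ov import *
o=get_obs();print(o['tool_pos'],o['ee_rot'],o['wrist_force'],o['width'])
x,y,z=o['tool_pos']; c,s=np.cos(o['ee_rot'][2]),np.sin(o['ee_rot'][2])
S=snap('scene','s14')
overlay(S,'s14c',[(ST,.6148,-.1478,0,(255,255,0)),([(0,.004)],x,y,z,(0,255,0))]+[([(0,.004),(.05,.004)],x+k*.034*c,y+k*.034*s,z,(0,255,0)) for k in(-1,1)],(150,150,270,260),6)
E
```

```text
[ 0.6154617  -0.148727    0.10615455] [ 3.13970157e+00 -2.12637996e-03  4.44788596e-01] [ 0.45785522 -0.09458218 -0.47587838] 0.056623296616365545
```

View pics/s14c.png

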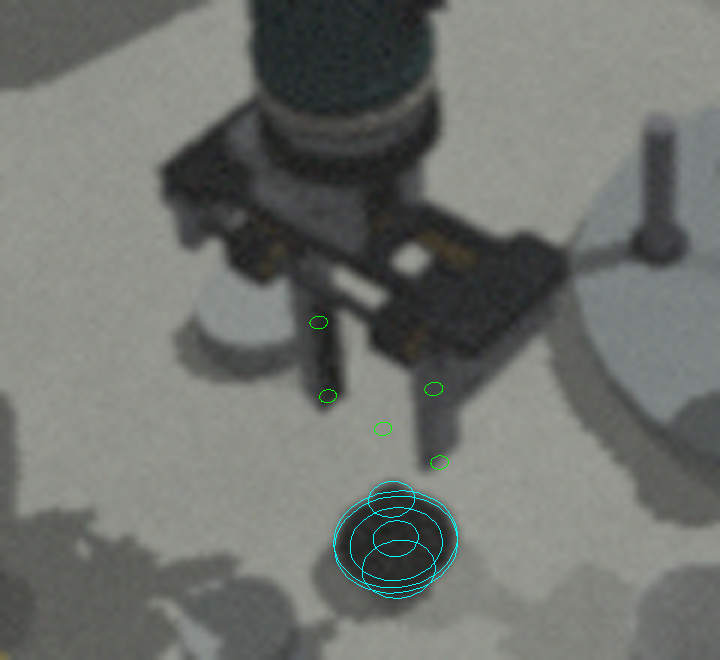

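Call:
send_rows(
  rows=[0, 0, -20, 0, 0, 0, 0.6, 0, 0, -20, 0, 0, 0, 0.6, 0, 0, -15, 0, 0, 0, 0.6, 0, 0, -10, 0, 0, 0, 0.6, 0, 0, -7, 0, 0, 0, 0.6, 0, 0, -3, 0, 0, 0, 0.6, 0, 0, 0, 0, 0, 0, 0.6, 0, 0, 0, 0, 0, 0, 0.6],
)

```text
time: 47.25
tool_pos: [0.6151, -0.1486, 0.0302]
ee_rot: [3.141, -0.001, 0.445]
wrist_force: [1.0, 0.7, -0.3]
width: 0.0563
```

Call:
send_rows(
  rows=[0, 0, -1, 0, 0, 0, 0.4, 0, 0, 0, 0, 0, 0, 0.2, 0, 0, 0, 0, 0, 0, 0, 0, 0, 0, 0, 0, 0, 0, 0, 0, 0, 0, 0, 0, 0, 0, 0, 0, 0, 0, 0, 0, 0, 0, 10, 0, 0, 0, 0, 0, 0, 20, 0, 0, 0, 0],
)

```text
time: 48.25
tool_pos: [0.6139, -0.1482, 0.0583]
ee_rot: [-3.14, 0.002, 0.445]
wrist_force: [0.5, -0.5, -1.1]
width: 0.0214
```

Call:
send_rows(
  rows=[0, 0, 35, 0, 0, 0, 0, 0, 0, 45, 0, 0, 0, 0, 0, 0, 45, 0, 0, 0, 0, 0, 0, 40, 0, 0, 0, 0, 0, 0, 12, 0, 0, 0, 0, 0, 0, 0, 0, 0, 0, 0, 0, 0, 0, 0, 0, 0, 0, 0, 0, 0, 0, 0, 0, 0],
)

```text
time: 49.25
tool_pos: [0.6138, -0.1483, 0.233]
ee_rot: [-3.139, 0.003, 0.445]
wrist_force: [-0.5, -0.3, -1.2]
width: 0.0215
```

```bash
python3 - <<'E'
from ov import *
o=get_obs();print(o['tool_pos'],o['wrist_force'],o['width'])
x,y,z=o['tool_pos']
S=snap('scene','s15')
overlay(S,'s15c',[(ST,x,y,z-.0285,(255,255,0))],(150,90,270,200),6)
E
```

```text
[ 0.61383881 -0.14827491  0.23298074] [-0.48727936 -0.27450966 -1.20782318] 0.02153211875033136
```

View pics/s15c.png

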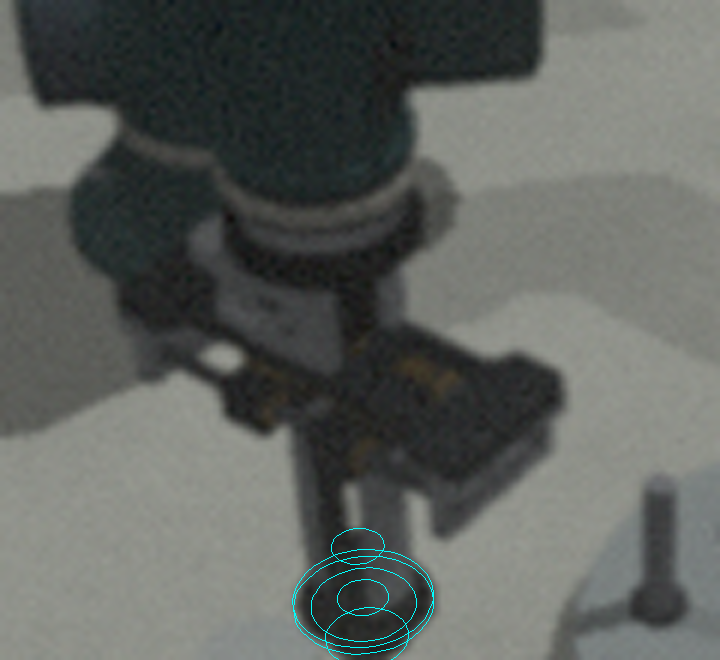

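Call:
send_rows(
  rows=[1, 20, 0, 0, 0, 0, 0, 2, 45, 0, 0, 0, 0, 0, 2, 55, 0, 0, 0, 0, 0, 2, 55, 0, 0, 0, 0, 0, 2, 55, 0, 0, 0, 0, 0, 2, 55, 0, 0, 0, 0, 0, 2, 55, 0, 0, 0, 0, 0, 1, 37, 0, 0, 0, 0, 0],
)

```text
time: 50.3
tool_pos: [0.6274, 0.2327, 0.2352]
ee_rot: [-3.141, 0.0, 0.448]
wrist_force: [-0.2, -0.0, -0.8]
width: 0.0213
```

Call:
send_rows(
  rows=[0, 0, 0, 0, 0, 0, 0, 0, 0, -20, 0, 0, 0, 0, 0, 0, -20, 0, 0, 0, 0, 0, 0, -10, 0, 0, 0, 0, 0, 0, -5, 0, 0, 0, 0, 0, 0, 0, 0, 0, 0, 0, 0, 0, 0, 0, 0, 0, 0, 0, 0, 0, 0, 0, 0, 0],
)

```text
time: 51.3
tool_pos: [0.629, 0.2286, 0.1814]
ee_rot: [3.141, -0.002, 0.445]
wrist_force: [0.2, -0.1, -0.7]
width: 0.0212
```

```bash
python3 - <<'E'
from ov import *
o=get_obs();print(o['tool_pos'],o['wrist_force'],o['width'])
x,y,z=o['tool_pos']
S=snap('scene','s16')
overlay(S,'s16c',[(ST,x,y,z-.0285,(255,255,0)),(FL,.6285,.2294,.032,(0,255,0))],(270,100,380,210),6)
E
```

```text
[0.62901185 0.22856784 0.18141955] [ 0.24894963 -0.08832248 -0.70612224] 0.021232057452655537
```

View pics/s16c.png

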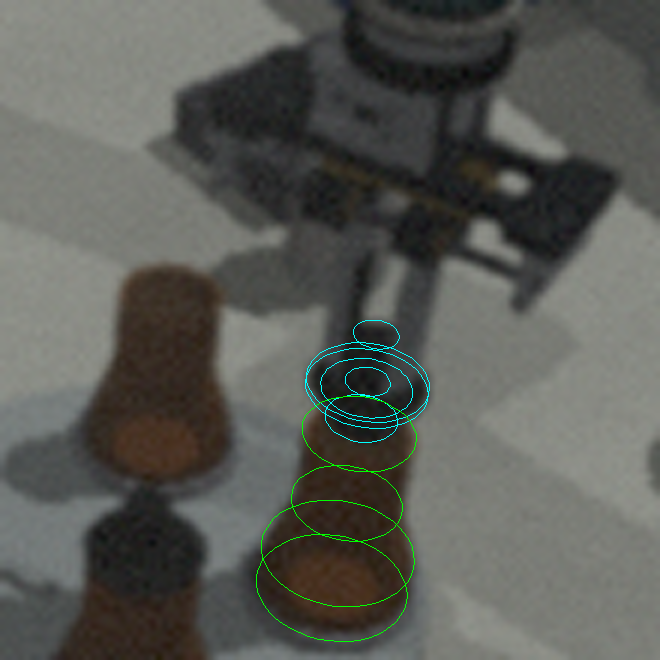

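Call:
send_rows(
  rows=[0, 0.5, -5, 0, 0, 0, 0, 0, 0, -5, 0, 0, 0, 0, 0, 0, -4, 0, 0, 0, 0, 0, 0, -4, 0, 0, 0, 0, 0, 0, -3, 0, 0, 0, 0, 0, 0, -3, 0, 0, 0, 0, 0, 0, 0, 0, 0, 0, 0, 0, 0, 0, 0, 0, 0, 0],
)

```text
time: 52.35
tool_pos: [0.6287, 0.229, 0.1567]
ee_rot: [3.142, -0.0, 0.445]
wrist_force: [-0.2, -0.0, -1.5]
width: 0.0212
```

Call:
send_rows(
  rows=[0, 0, -1, 0, 0, 0, 0, 0, 0, -1, 0, 0, 0, 0, 0, 0, -1, 0, 0, 0, 0, 0, 0, -1, 0, 0, 0, 0, 0, 0, -1, 0, 0, 0, 0, 0, 0, 0, 0, 0, 0, 0, 0, 0, 0, 0, 0, 0, 0, 0, 0, 0, 0, 0, 0, 0],
)

```text
time: 53.35
tool_pos: [0.6287, 0.229, 0.1515]
ee_rot: [3.142, -0.0, 0.445]
wrist_force: [1.4, -0.6, -0.7]
width: 0.0212
```

Call:
send_rows(
  rows=[0, 0, -1, 0, 0, 0, 0, 0, 0, -1, 0, 0, 0, 0, 0, 0, 0, 0, 0, 0, 0, 0, 0, 0, 0, 0, 0, 0.1, 0, 0, 0, 0, 0, 0, 0.3, 0, 0, 0, 0, 0, 0, 0.45, 0, 0, 0, 0, 0, 0, 0.5, 0, 0, 0, 0, 0, 0, 0.5],
)

```text
time: 54.35
tool_pos: [0.6285, 0.229, 0.1491]
ee_rot: [-3.141, 0.001, 0.445]
wrist_force: [-0.2, 0.2, -1.1]
width: 0.0468
```

Call:
send_rows(
  rows=[0, 0, 10, 0, 0, 0, 0.5, 0, 0, 25, 0, 0, 0, 0.5, 0, 0, 40, 0, 0, 0, 0.5, -3, -20, 10, 0, 0, 0, 0.5, -7, -45, 0, 0, 0, 0, 0.5, -9, -52, 0, 0, 0, 0, 0.5, -9, -52, 0, 0, 0, 0, 0.6, -9, -52, 0, 0, 0, 0, 0.6],
)

```text
time: 55.35
tool_pos: [0.5903, 0.0052, 0.2336]
ee_rot: [-3.142, 0.001, 0.444]
wrist_force: [0.5, -0.7, 0.2]
width: 0.0563
```

Call:
send_rows(
  rows=[-9, -52, 0, 0, 0, 0, 0.6, -9, -52, 0, 0, 0, 0, 0.6, -9, -52, 0, 0, 0, 0, 0.6, -9, -52, 0, 0, 0, 0, 0.6, -9, -52, 0, 0, 0, 0, 0.6, -9, -52, 0, 0, 0, 0, 0.6, 0, 0, 0, 0, 0, 0, 0.6, 0, 0, 0, 0, 0, 0, 0.6],
)

```text
time: 56.35
tool_pos: [0.5368, -0.304, 0.2338]
ee_rot: [-3.14, 0.0, 0.444]
wrist_force: [-0.1, 0.4, -0.1]
width: 0.0565
```

```bash
python3 chk.py 17 "[(.53,-.352)]" "[(.6497,.0895),(.6285,.2295)]"
```

```text
56.35 [ 0.53679665 -0.30403145  0.23384374] 0.056458082834460646
464.0 288.0 [(array([ 0.5537, -0.3459]), np.float64(275.18823529411765)), (array([ 0.5322, -0.3535]), np.float64(33.50588235294118))]
```

View pics/s17c.png

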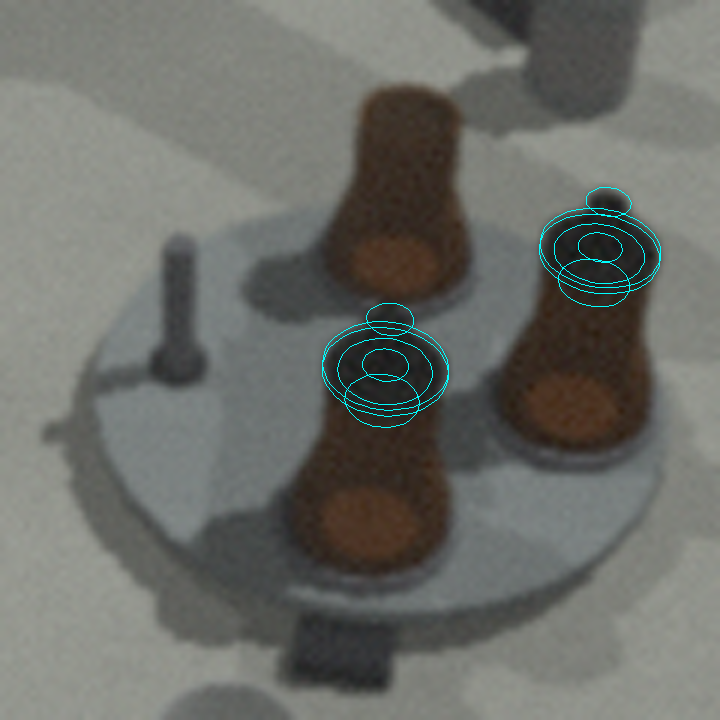

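View pics/t17c.png

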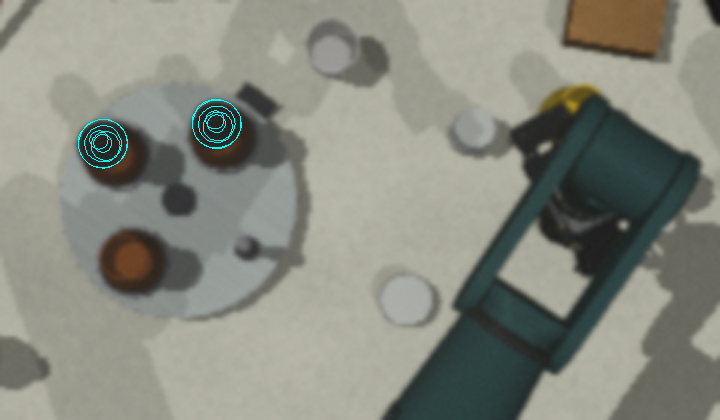

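Call:
send_rows(
  rows=[-3, -16, 0, 0, 0, 0, 0.6, -3, -20, -20, 0, 0, 0, 0.6, -1.5, -12.5, -40, 0, 0, 0, 0.6, 0, 0, -40, 0, 0, 0, 0.6, 0, 0, -25, 0, 0, 0, 0.6, 0, 0, -5, 0, 0, 0, 0.6, 0, 0, 0, 0, 0, 0, 0.6, 0, 0, 0, 0, 0, 0, 0.6],
)

```text
time: 57.45
tool_pos: [0.5309, -0.3533, 0.1062]
ee_rot: [3.139, -0.001, 0.445]
wrist_force: [0.7, -0.0, 0.6]
width: 0.0562
```

```bash
python3 - <<'E'
from ov import *
o=get_obs();print(o['tool_pos'],o['ee_rot'],o['wrist_force'],o['width'])
x,y,z=o['tool_pos']; c,s=np.cos(o['ee_rot'][2]),np.sin(o['ee_rot'][2])
S=snap('scene','s18')
overlay(S,'s18c',[(ST,.53,-.352,0,(255,255,0)),([(0,.004)],x,y,z,(0,255,0))]+[([(0,.004),(.05,.004)],x+k*.034*c,y+k*.034*s,z,(0,255,0)) for k in(-1,1)],(80,170,200,280),6)
E
```

```text
[ 0.53091119 -0.35331511  0.1062129 ] [ 3.13876688e+00 -1.35930556e-03  4.44802841e-01] [ 0.6915293  -0.01085129  0.61850745] 0.056185679543645506
```

View pics/s18c.png

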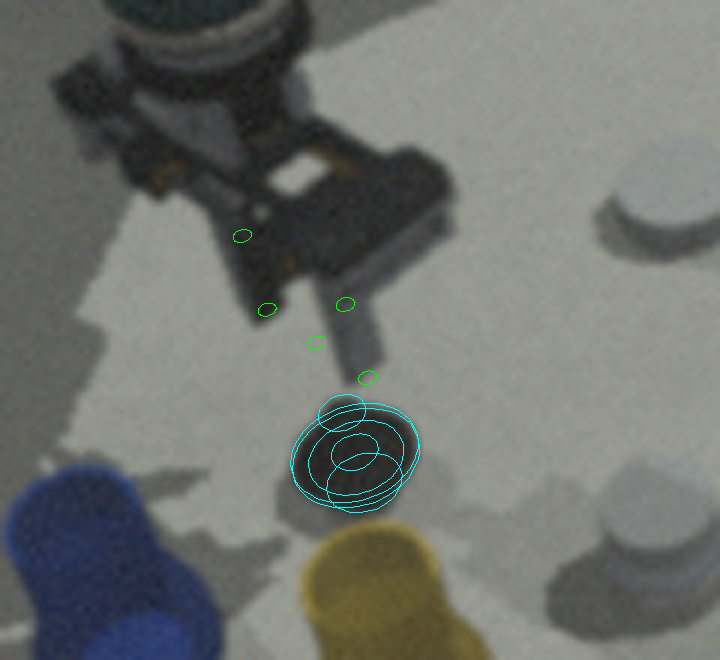

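Call:
send_rows(
  rows=[0, 0, -20, 0, 0, 0, 0.6, 0, 0, -20, 0, 0, 0, 0.6, 0, 0, -15, 0, 0, 0, 0.6, 0, 0, -10, 0, 0, 0, 0.6, 0, 0, -7, 0, 0, 0, 0.6, 0, 0, -3, 0, 0, 0, 0.6, 0, 0, 0, 0, 0, 0, 0.6, 0, 0, 0, 0, 0, 0, 0.6],
)

```text
time: 58.5
tool_pos: [0.5305, -0.3528, 0.0302]
ee_rot: [3.14, -0.001, 0.445]
wrist_force: [-0.3, -0.1, 0.1]
width: 0.0563
```

Call:
send_rows(
  rows=[0, 0, -1, 0, 0, 0, 0.4, 0, 0, 0, 0, 0, 0, 0.2, 0, 0, 0, 0, 0, 0, 0, 0, 0, 0, 0, 0, 0, 0, 0, 0, 0, 0, 0, 0, 0, 0, 0, 0, 0, 0, 0, 0, 0, 0, 10, 0, 0, 0, 0, 0, 0, 20, 0, 0, 0, 0],
)

```text
time: 59.5
tool_pos: [0.5295, -0.352, 0.0584]
ee_rot: [-3.139, 0.001, 0.445]
wrist_force: [-0.2, -0.3, -0.6]
width: 0.0214
```

Call:
send_rows(
  rows=[0, 0, 35, 0, 0, 0, 0, 0, 0, 45, 0, 0, 0, 0, 0, 0, 45, 0, 0, 0, 0, 0, 0, 40, 0, 0, 0, 0, 0, 0, 12, 0, 0, 0, 0, 0, 0, 0, 0, 0, 0, 0, 0, 0, 0, 0, 0, 0, 0, 0, 0, 0, 0, 0, 0, 0],
)

```text
time: 60.5
tool_pos: [0.5295, -0.352, 0.233]
ee_rot: [-3.138, 0.002, 0.445]
wrist_force: [0.2, 0.5, -0.5]
width: 0.0215
```

```bash
python3 - <<'E'
from ov import *
o=get_obs();print(o['tool_pos'],o['wrist_force'],o['width'])
x,y,z=o['tool_pos']
S=snap('scene','s19')
overlay(S,'s19c',[(ST,x,y,z-.0285,(255,255,0))],(80,100,200,210),6)
E
```

```text
[ 0.52950525 -0.35199455  0.2329801 ] [ 0.1947067   0.46287162 -0.48202016] 0.02153520298003762
```

View pics/s19c.png

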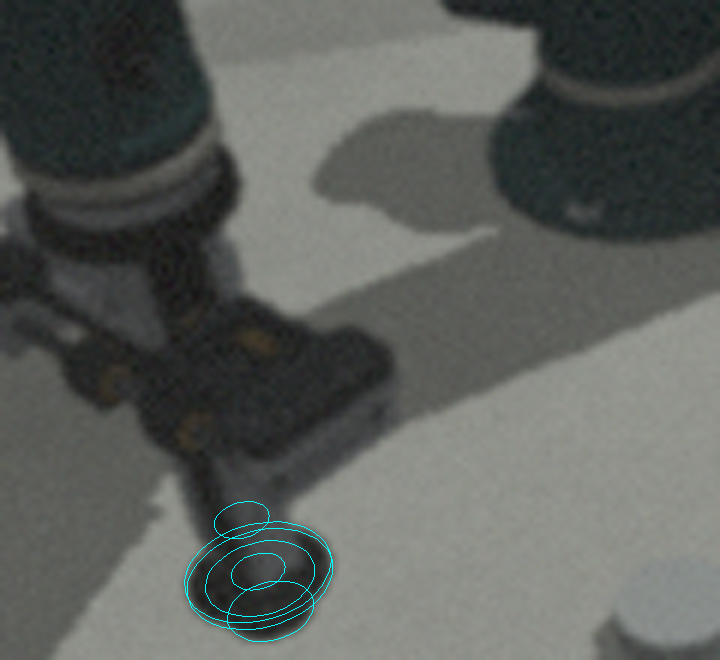

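Call:
send_rows(
  rows=[-2, 20, 0, 0, 0, 0, 0, -3, 40, 0, 0, 0, 0, 0, -3, 45, 0, 0, 0, 0, 0, -3, 45, 0, 0, 0, 0, 0, -3, 45, 0, 0, 0, 0, 0, -3, 45, 0, 0, 0, 0, 0, -3, 45, 0, 0, 0, 0, 0, -3, 45, 0, 0, 0, 0, 0],
)

```text
time: 61.55
tool_pos: [0.506, -0.0199, 0.2355]
ee_rot: [-3.141, -0.001, 0.446]
wrist_force: [-0.0, 0.5, -1.3]
width: 0.0216
```

Call:
send_rows(
  rows=[-3, 45, 0, 0, 0, 0, 0, -3, 45, 0, 0, 0, 0, 0, -3, 45, 0, 0, 0, 0, 0, -3, 45, 0, 0, 0, 0, 0, -3, 35, 0, 0, 0, 0, 0, -3, 15, 0, 0, 0, 0, 0, 0, 0, -20, 0, 0, 0, 0, 0, 0, -20, 0, 0, 0, 0],
)

```text
time: 62.55
tool_pos: [0.4887, 0.2074, 0.1953]
ee_rot: [3.141, -0.001, 0.445]
wrist_force: [-0.9, -0.8, -1.9]
width: 0.0216
```

Call:
send_rows(
  rows=[0, 0, -10, 0, 0, 0, 0, 0, 0, -5, 0, 0, 0, 0, 0, 0, 0, 0, 0, 0, 0, 0, 0, 0, 0, 0, 0, 0, 0, 0, 0, 0, 0, 0, 0, 0, 0, 0, 0, 0, 0, 0, 0, 0, 0, 0, 0, 0, 0, 0, 0, 0, 0, 0, 0, 0],
)

```text
time: 63.55
tool_pos: [0.4892, 0.2075, 0.1805]
ee_rot: [-3.142, -0.0, 0.445]
wrist_force: [-0.1, 0.5, -1.0]
width: 0.0212
```

```bash
python3 - <<'E'
from ov import *
o=get_obs();print(o['tool_pos'],o['wrist_force'],o['width'])
x,y,z=o['tool_pos']
S=snap('scene','s20')
overlay(S,'s20c',[(ST,x,y,z-.0285,(255,255,0)),(FL,.4888,.208,.032,(0,255,0))],(240,80,350,190),6)
E
```

```text
[0.48915571 0.20749493 0.18051242] [-0.08202172  0.48202176 -0.98003511] 0.021175818161767116
```

View pics/s20c.png

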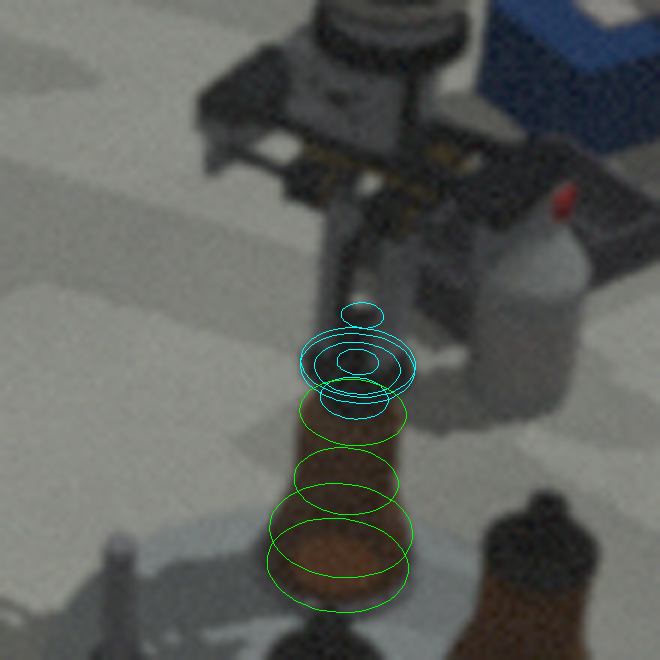

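Call:
send_rows(
  rows=[0, 0, -5, 0, 0, 0, 0, 0, 0, -5, 0, 0, 0, 0, 0, 0, -4, 0, 0, 0, 0, 0, 0, -4, 0, 0, 0, 0, 0, 0, -3, 0, 0, 0, 0, 0, 0, -3, 0, 0, 0, 0, 0, 0, 0, 0, 0, 0, 0, 0, 0, 0, 0, 0, 0, 0],
)

```text
time: 64.6
tool_pos: [0.4892, 0.2075, 0.1567]
ee_rot: [3.142, -0.0, 0.445]
wrist_force: [-0.1, -0.2, -2.0]
width: 0.0214
```

Call:
send_rows(
  rows=[0, 0, -1, 0, 0, 0, 0, 0, 0, -1, 0, 0, 0, 0, 0, 0, -1, 0, 0, 0, 0, 0, 0, -1, 0, 0, 0, 0, 0, 0, -1, 0, 0, 0, 0, 0, 0, 0, 0, 0, 0, 0, 0, 0, 0, 0, 0, 0, 0, 0, 0, 0, 0, 0, 0, 0],
)

```text
time: 65.6
tool_pos: [0.4892, 0.2075, 0.1515]
ee_rot: [3.141, -0.0, 0.445]
wrist_force: [-0.5, 0.3, -1.2]
width: 0.0213
```

Call:
send_rows(
  rows=[0, 0, -1, 0, 0, 0, 0, 0, 0, -1, 0, 0, 0, 0, 0, 0, 0, 0, 0, 0, 0, 0, 0, 0, 0, 0, 0, 0.1, 0, 0, 0, 0, 0, 0, 0.3, 0, 0, 0, 0, 0, 0, 0.45, 0, 0, 0, 0, 0, 0, 0.5, 0, 0, 0, 0, 0, 0, 0.5],
)

```text
time: 66.6
tool_pos: [0.489, 0.2075, 0.1491]
ee_rot: [-3.141, 0.001, 0.445]
wrist_force: [0.4, 0.0, -0.0]
width: 0.047
```

Call:
send_rows(
  rows=[0, 0, 10, 0, 0, 0, 0.5, 0, 0, 25, 0, 0, 0, 0.5, 0, 0, 40, 0, 0, 0, 0.5, -3, -30, 10, 0, 0, 0, 0.5, -5, -60, 0, 0, 0, -10, 0.5, -5, -60, 0, 0, 0, -10, 0.5, -5, -60, 0, 0, 0, -10, 0.4, -5, -60, 0, 0, 0, -10, 0.4],
)

```text
time: 67.6
tool_pos: [0.466, -0.0643, 0.2356]
ee_rot: [-3.142, -0.002, -0.259]
wrist_force: [-0.1, 0.7, 0.1]
width: 0.038
```

Call:
send_rows(
  rows=[0, -50, 0, 0, 0, -10, 0.4, 0, -30, 0, 0, 0, -10, 0.4, 0, 0, 0, 0, 0, 0, 0.4, 0, 0, 0, 0, 0, 0, 0.4, 0, 0, 0, 0, 0, 0, 0.4, 0, 0, 0, 0, 0, 0, 0.4, 0, 0, 0, 0, 0, 0, 0.4, 0, 0, 0, 0, 0, 0, 0.4],
)

```text
time: 68.6
tool_pos: [0.4662, -0.1422, 0.2345]
ee_rot: [3.142, -0.0, -0.602]
wrist_force: [0.4, -0.1, -0.2]
width: 0.0375
```

```bash
python3 chk.py 21 "[]" "[(.6497,.0895),(.6285,.2295),(.4888,.2078)]"
python3 - <<'E'
from ov import *
T=dict(np.load('pics/t21.npz'));S=dict(np.load('pics/s21.npz'))
it=[([(0,.009),(.045,.009),(.09,.009)],.5039,.0601,.032,(0,255,255)),([(0,.155)],.569,.1488,.032,(255,255,0))]
overlay(T,'t21p',it,(155,130,260,235),6)
overlay(S,'s21p',it,(235,140,350,250),6)
E
```

```text
68.6 [ 0.4661877  -0.14218622  0.23450817] 0.03746042058531492
```

View pics/s21c.png

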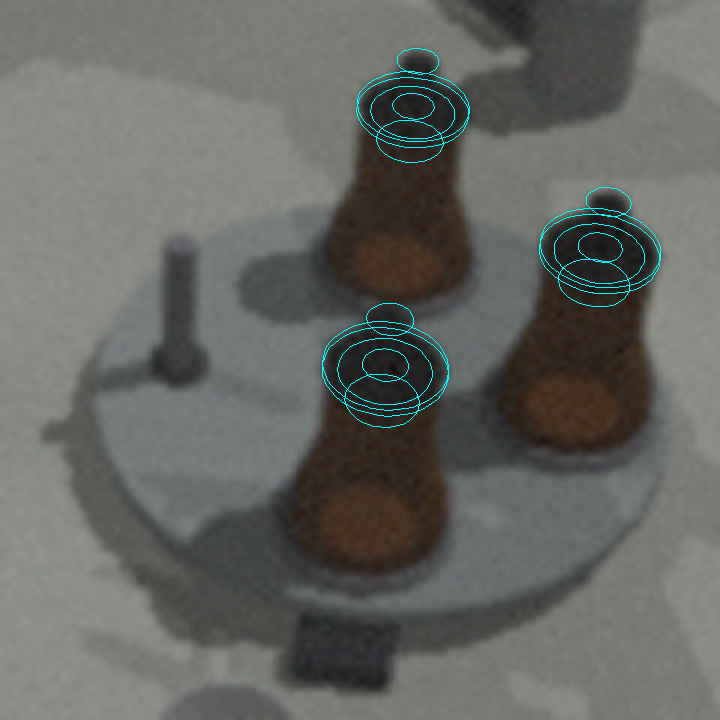

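View pics/t21p.png

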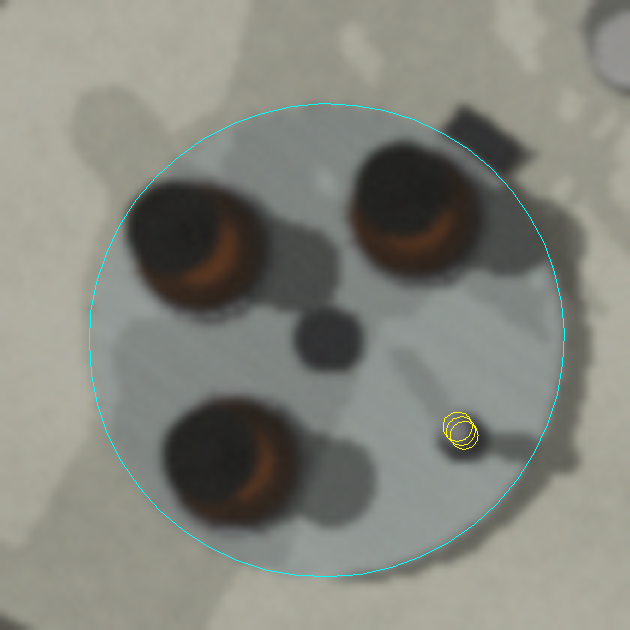

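View pics/s21p.png

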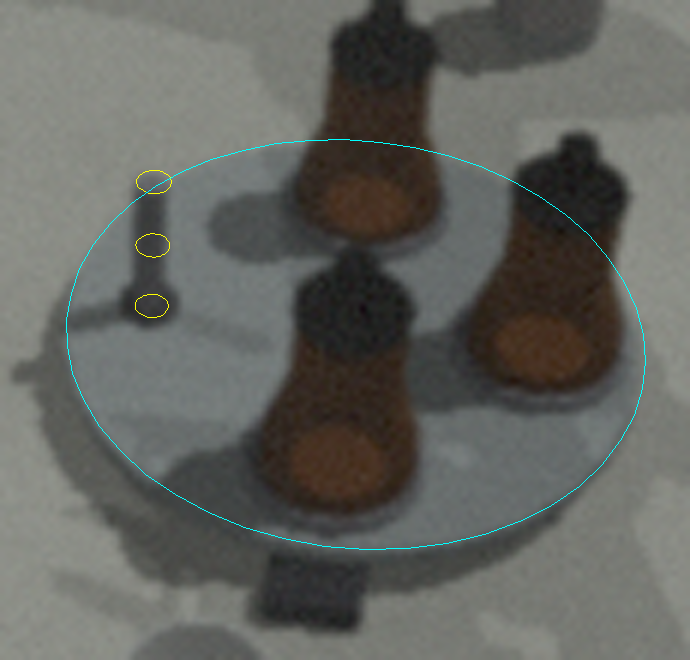

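Call:
send_rows(
  rows=[5, 25, 0, 0, 0, -2, 0.4, 7, 40, 0, 0, 0, 0, 0.4, 7, 40, 0, 0, 0, 0, 0.4, 7, 40, 0, 0, 0, 0, 0.4, 6, 32, 0, 0, 0, 0, 0.4, 4, 20, 0, 0, 0, 0, 0.4, 1.5, 5, 0, 0, 0, 0, 0.4, 0, 0, 0, 0, 0, 0, 0.4],
)

```text
time: 69.7
tool_pos: [0.5037, 0.0592, 0.2344]
ee_rot: [3.141, -0.0, -0.637]
wrist_force: [-0.0, -0.5, 0.3]
width: 0.0377
```

Call:
send_rows(
  rows=[0, 0, -30, 0, 0, 0, 0.4, 0, 0, -30, 0, 0, 0, 0.4, 0, 0, -25, 0, 0, 0, 0.4, 0, 0, -10, 0, 0, 0, 0.4, 0, 0, 0, 0, 0, 0, 0.4, 0, 0, 0, 0, 0, 0, 0.4, 0, 0, 0, 0, 0, 0, 0.4, 0, 0, 0, 0, 0, 0, 0.4],
)

```text
time: 70.7
tool_pos: [0.5041, 0.0595, 0.1403]
ee_rot: [-3.141, -0.001, -0.637]
wrist_force: [-0.2, 0.2, 0.2]
width: 0.0375
```

```bash
python3 - <<'E'
from ov import *
o=get_obs();print(o['tool_pos'],o['ee_rot'],o['wrist_force'],o['width'])
x,y,z=o['tool_pos']
S=snap('scene','s22')
overlay(S,'s22c',[([(0,.004)],x,y,.122,(0,255,0))],(210,90,320,200),6)
E
```

```text
[0.50406114 0.05951427 0.14025526] [-3.14079310e+00 -1.17357188e-03 -6.37269617e-01] [-0.16504177  0.17410327  0.24076741] 0.037492993618295334
```

View pics/s22c.png

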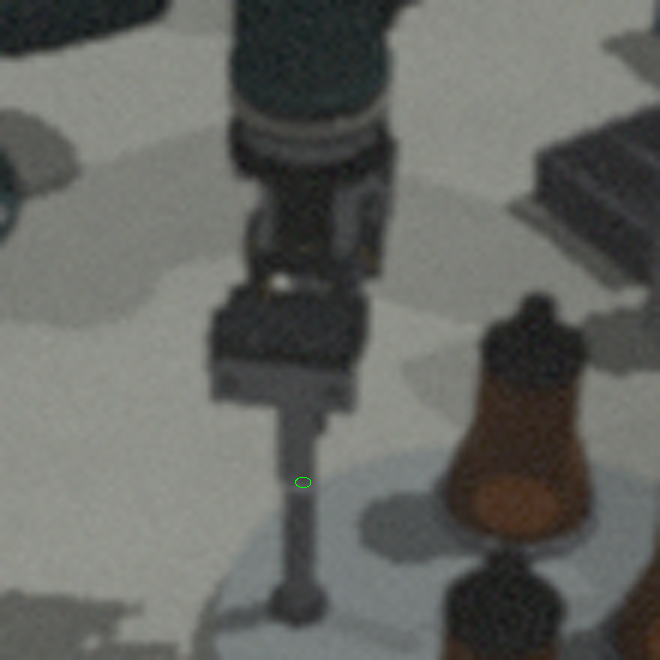

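Call:
send_rows(
  rows=[0, 0, -15, 0, 0, 0, 0.4, 0, 0, -12, 0, 0, 0, 0.4, 0, 0, -10, 0, 0, 0, 0.4, 0, 0, -5, 0, 0, 0, 0.4, 0, 0, 0, 0, 0, 0, 0.4, 0, 0, 0, 0, 0, 0, 0.4, 0, 0, 0, 0, 0, 0, 0.4, 0, 0, 0, 0, 0, 0, 0.4],
)

```text
time: 71.75
tool_pos: [0.5039, 0.0595, 0.0979]
ee_rot: [-3.141, -0.001, -0.637]
wrist_force: [0.4, 0.4, 1.1]
width: 0.0378
```

```bash
python3 - <<'E'
import numpy as np
a=np.radians(-126.3+np.arange(0,25)*3.75); p=110*np.c_[np.cos(a),np.sin(a)]
q=np.round(p-p[0],1); d=np.diff(q,axis=0).round(1)
print(d.tolist())
E
```

```text
[[5.9, -4.1], [6.2, -3.6], [6.4, -3.3], [6.7, -2.8], [6.8, -2.4], [6.9, -2.0], [7.0, -1.5], [7.2, -1.0], [7.1, -0.5], [7.2, -0.1], [7.2, 0.4], [7.2, 0.8], [7.0, 1.3], [7.0, 1.8], [6.9, 2.3], [6.6, 2.6], [6.5, 3.1], [6.3, 3.6], [6.0, 3.9], [5.8, 4.3], [5.5, 4.7], [5.1, 5.0], [4.8, 5.4], [4.5, 5.6]]
```

Call:
send_rows(
  rows=[0, 0, 0, 0, 0, 0, 0.35, 0, 0, 0, 0, 0, 0, 0.3, 0, 0, 0, 0, 0, 0, 0.26, 0, 0, 0, 0, 0, 0, 0.24, 0, 0, 0, 0, 0, 0, 0.23, 0, 0, 0, 0, 0, 0, 0.23, 0, 0, 0, 0, 0, 0, 0.23, 0, 0, 0, 0, 0, 0, 0.23],
)

```text
time: 72.75
tool_pos: [0.5036, 0.0595, 0.0975]
ee_rot: [3.142, -0.0, -0.637]
wrist_force: [0.2, 0.5, -1.2]
width: 0.0217
```

No contact force; the cage is loose around the post. Turning along the arc.

Call:
send_rows(
  rows=[5.9, -4.1, 0, 0, 0, 3.75, 0.23, 6.2, -3.6, 0, 0, 0, 3.75, 0.23, 6.4, -3.3, 0, 0, 0, 3.75, 0.23, 6.7, -2.8, 0, 0, 0, 3.75, 0.23, 6.8, -2.4, 0, 0, 0, 3.75, 0.23, 6.9, -2.0, 0, 0, 0, 3.75, 0.23, 7.0, -1.5, 0, 0, 0, 3.75, 0.23, 7.2, -1.0, 0, 0, 0, 3.75, 0.23],
)

```text
time: 73.75
tool_pos: [0.5544, 0.0392, 0.0974]
ee_rot: [-3.142, 0.006, -0.111]
wrist_force: [-6.7, 0.2, 3.9]
width: 0.0217
```

```bash
python3 - <<'E'
from ov import *
o=get_obs();print(o['tool_pos'],o['ee_rot'],o['wrist_force'],o['width'])
S=snap('scene','s23')
overlay(S,'s23c',[],(210,90,360,230),5)
E
```

```text
[0.55440514 0.03919362 0.09740662] [-3.14157676  0.00598922 -0.11129053] [-6.67686901  0.18046043  3.94633828] 0.021676854914192963
```

View pics/s23c.png

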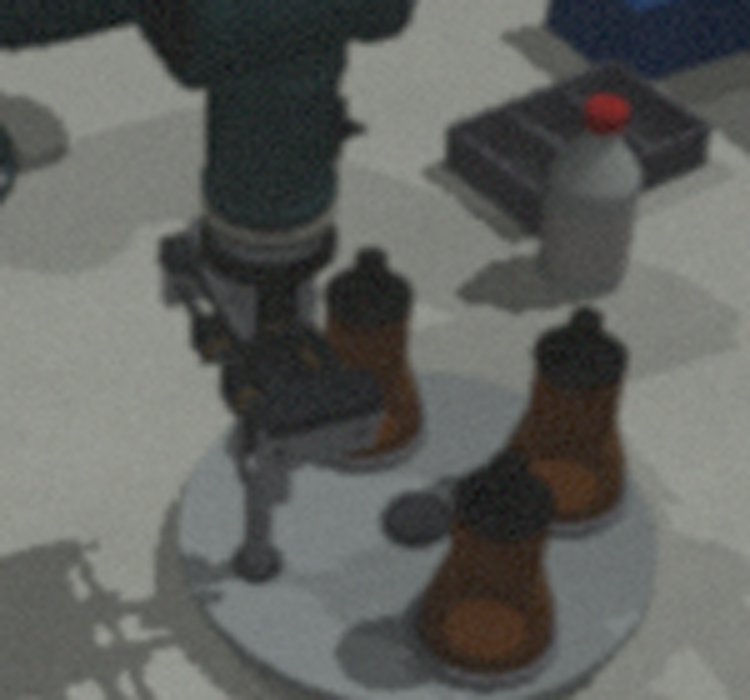

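Call:
send_rows(
  rows=[7.1, -0.5, 0, 0, 0, 3.75, 0.23, 7.2, -0.1, 0, 0, 0, 3.75, 0.23, 7.2, 0.4, 0, 0, 0, 3.75, 0.23, 7.2, 0.8, 0, 0, 0, 3.75, 0.23, 7.0, 1.3, 0, 0, 0, 3.75, 0.23, 7.0, 1.8, 0, 0, 0, 3.75, 0.23, 6.9, 2.3, 0, 0, 0, 3.75, 0.23, 6.6, 2.6, 0, 0, 0, 3.75, 0.23],
)

```text
time: 74.8
tool_pos: [0.6147, 0.0483, 0.0974]
ee_rot: [-3.142, -0.004, 0.411]
wrist_force: [2.4, 2.3, -2.1]
width: 0.022
```

Call:
send_rows(
  rows=[6.5, 3.1, 0, 0, 0, 3.75, 0.23, 6.3, 3.6, 0, 0, 0, 3.75, 0.23, 6.0, 3.9, 0, 0, 0, 3.75, 0.23, 5.8, 4.3, 0, 0, 0, 3.75, 0.23, 5.5, 4.7, 0, 0, 0, 3.75, 0.23, 5.1, 5.0, 0, 0, 0, 3.75, 0.23, 4.8, 5.4, 0, 0, 0, 3.75, 0.23, 4.5, 5.6, 0, 0, 0, 3.75, 0.23],
)

```text
time: 75.8
tool_pos: [0.6575, 0.083, 0.0973]
ee_rot: [3.141, 0.001, 0.935]
wrist_force: [-5.6, -5.4, 1.1]
width: 0.0214
```

Call:
send_rows(
  rows=[0, 0, 0, 0, 0, 0, 0.23, 0, 0, 0, 0, 0, 0, 0.23, 0, 0, 0, 0, 0, 0, 0.23, 0, 0, 0, 0, 0, 0, 0.26, 0, 0, 0, 0, 0, 0, 0.28, 0, 0, 0, 0, 0, 0, 0.3, 0, 0, 0, 0, 0, 0, 0.35, 0, 0, 0, 0, 0, 0, 0.4],
)

```text
time: 76.8
tool_pos: [0.6575, 0.083, 0.0975]
ee_rot: [3.142, -0.0, 0.933]
wrist_force: [-0.7, -0.9, -0.2]
width: 0.0367
```

```bash
python3 - <<'E'
from ov import *
o=get_obs();print(o['tool_pos'],o['ee_rot'],o['wrist_force'],o['width'])
S=snap('scene','s24')
overlay(S,'s24c',[],(210,90,360,230),5)
E
```

```text
[0.6574565  0.08300462 0.09751889] [ 3.14158433e+00 -1.16496388e-04  9.33452509e-01] [-0.65965916 -0.86516654 -0.16090346] 0.03670201074027051
```

View pics/s24c.png

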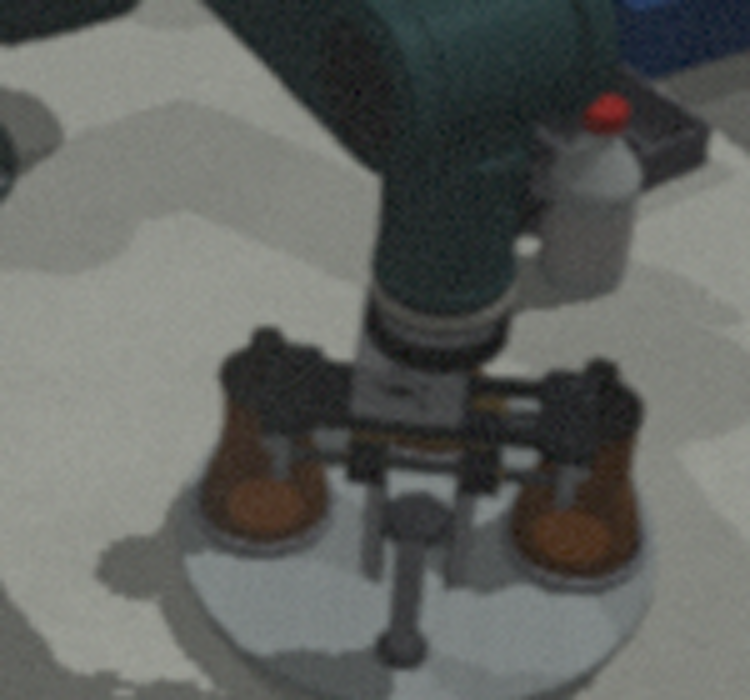

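Call:
send_rows(
  rows=[0, 0, 5, 0, 0, 0, 0.4, 0, 0, 10, 0, 0, 0, 0.4, 0, 0, 20, 0, 0, 0, 0.4, 0, 0, 40, 0, 0, 0, 0.4, 0, 0, 60, 0, 0, 0, 0.4, -40, -10, 0, 0, 0, 0, 0.4, -50, -50, 0, 0, 0, 0, 0.4, -50, -50, 0, 0, 0, 0, 0.4],
)

```text
time: 77.85
tool_pos: [0.5282, -0.0162, 0.2347]
ee_rot: [3.138, -0.001, 0.935]
wrist_force: [0.8, -0.7, 0.7]
width: 0.0376
```

Call:
send_rows(
  rows=[-40, -60, 0, 0, 0, 0, 0.4, -20, -60, 0, 0, 0, 0, 0.4, 0, -50, 0, 0, 0, 0, 0.4, 0, -20, 0, 0, 0, 0, 0.4, 0, 0, 0, 0, 0, 0, 0.4, 0, 0, 0, 0, 0, 0, 0.4, 0, 0, 0, 0, 0, 0, 0.4, 0, 0, 0, 0, 0, 0, 0.4],
)

```text
time: 78.85
tool_pos: [0.4749, -0.1956, 0.2326]
ee_rot: [-3.142, -0.0, 0.935]
wrist_force: [-0.2, -0.6, 0.1]
width: 0.0375
```

```bash
python3 - <<'E'
from ov import *
o=get_obs();print(o['time'],o['tool_pos'],o['wrist_force'],o['qvel'].round(3))
S=snap('scene','s25');T=snap('top','t25')
c=np.array([.569,.1488]);u=lambda d:c+.1*np.array([np.cos(np.radians(d)),np.sin(np.radians(d))])
it=[]
for d in (53.7,143.7,233.7): p=u(d); it+=[(FL,*p,.032,(0,255,0)),(ST,*p,.122,(255,255,0))]
d=np.radians(-36.3); it+=[([(0,.009),(.09,.009)],*(c+.11*np.array([np.cos(d),np.sin(d)])),.032,(0,255,255))]
overlay(T,'t25c',it,(155,130,260,235),6)
overlay(S,'s25c',it,(235,130,350,250),6)
overlay(T,'t25w',[],(150,80,400,260),3)
E
```

```text
78.85 [ 0.47487917 -0.19562301  0.23258542] [-0.24320225 -0.63205034  0.05453092] [-0.006  0.004 -0.    -0.    -0.001 -0.   ]
```

View pics/t25c.png

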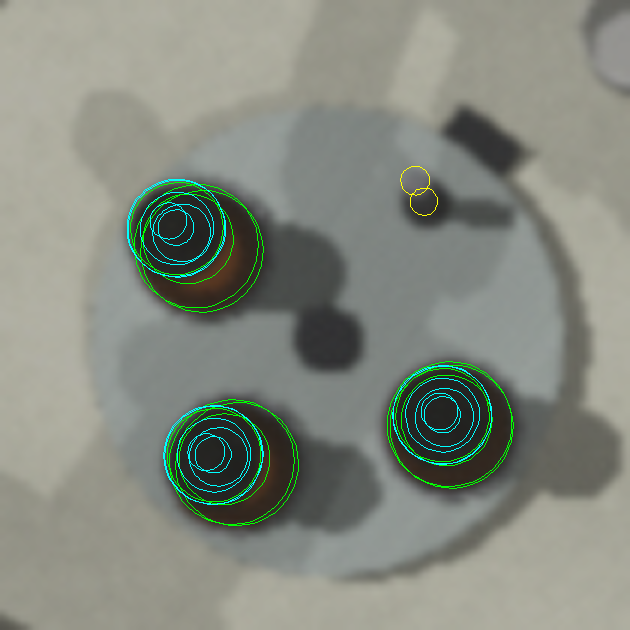

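View pics/s25c.png

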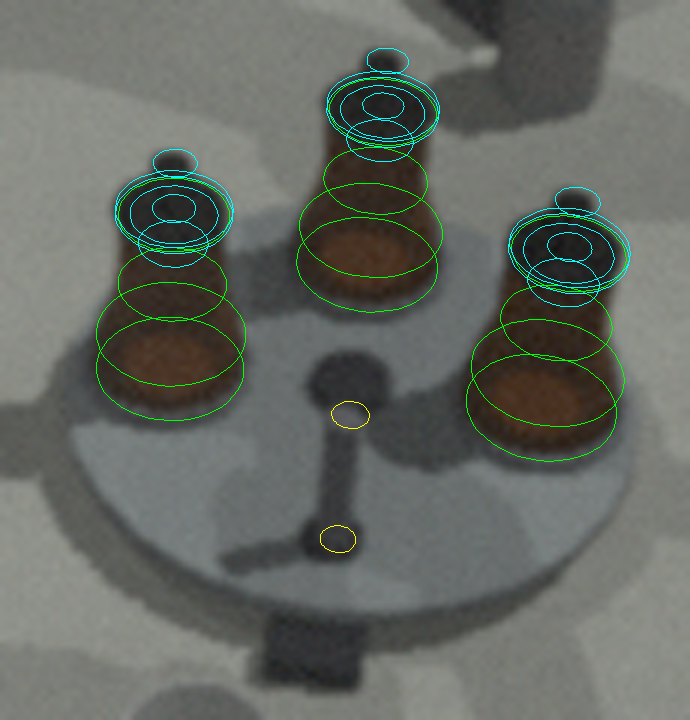

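View pics/t25w.png

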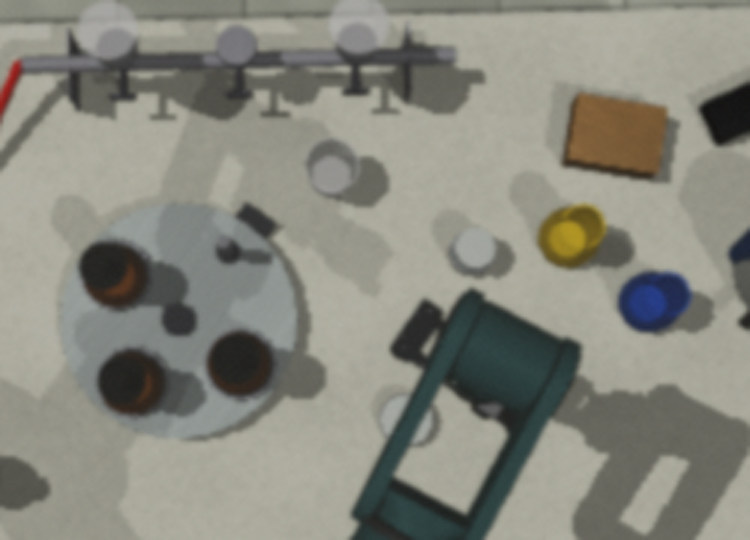

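```bash
python3 -c "
from bench import *
o=get_obs();print(o['qvel'].round(3),o['wrist_force'].round(1));print(close_job())"
```

```text
[-0.007  0.002  0.     0.    -0.001  0.002] [-0.4 -0.8 -0.6]
the job is handed in; nothing more can be done
None
```

I put all three amber flasks in the table's pockets, closed each with a black rubber stopper, and turned the table one click counter-clockwise by its post. The job was handed in at about 79 s of the 210 s.

**Last checks:**
- **Table:** in the final top and scene pictures, the post and all three flasks lined up with the positions expected after a 90° turn, within about 2 mm.
- **Flasks and stoppers:** the flasks were upright in their rings, with the flanges on the rims.
- **Bystanders:** the jar, dishes, beaker and bottle showed no shift by eye; I did not measure them.
- **Arm:** it was clear of everything, with only noise-level force at the wrist.

**What disagreed or went wrong:**
- The two cameras disagreed by about 5 mm, more for the partly hidden pockets. I relied on the top camera and confirmed against held parts.
- One stopper was knocked about 35 mm aside during the run. I found it again and turned the jaws to clear the jar before picking it up.
- Two move calls with the wrong number of values were refused. After one of them, the move sent next only lowered the held stopper over the bench, and I raised it again.

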